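Lock the gate-welding jig with its linchpin

ROBOT

A 7-joint arm with a two-finger parallel gripper is mounted at the origin on the work surface. World frame = base frame: x ahead of the robot, y to its left, z up, the work surface at z = 0. Lengths are in m, angles in degrees, forces in N, time in s.
With the tool pointing down it reaches from about 0.425 to 0.875 m from the base axis. Payload 4.7 kg.
Tool frame: the origin (TCP) lies at the very end of the fingers, on their centre line; the grasp point (between the pads) lies 19 mm behind it; x points along the fingers, z is the direction in which the jaws open and shut, and the axes are right-handed (so a half turn about x gives the same grasp; the last joint's range is limited). The gripper opens to 87 mm and grips with 3 to 60 N. Pads are 19 mm wide; open, the fingers measure 117 mm over their backs; the gripper's body (75 mm by 190 mm) begins 51 mm behind the grasp point.
Start: joints at [65.724, 18.392, -4.016, 83.108, 1.295, 78.541, -3.26], TCP at [0.276, -0.589, 0.223] pointing down, gripper open.
Joint ranges: [-163.93, 163.93], [-17.29, 119.83], [-79.2, 71.16], [3.27, 140.29], [-89.18, 269.18], [5.43, 117.66], [-154.24, 154.24]. Speed limits (degrees/s): [147.25, 147.25, 180, 180, 180, 180, 180].

INTERFACE

Orientations are given as [roll, pitch, yaw] about the fixed x, y, z axes, in that order (R = Rz(yaw) Ry(pitch) Rx(roll)).
In Python, from cell import env gives the robot as it stands. The module is installed in compiled form; this text tells all that it offers.
- The arm moves only by the tool drive_tool, never from a script. Its argument "increments" is a list of rows, each a list of 2 entries, a list of its own where there are three numbers: the shift along the tool's x, y, z scaled (see below), then the turn, a rotation vector about the tool's x, y, z scaled (see below). In form: [[[dx, dy, dz], [wx, wy, wz]], ...]. A call has 1 to 10 rows; each row shifts and turns the commanded pose from where the row before left it, along the tool's axes as they then stand; what a row does not reach is not made up. The controller multiplies each number of a shift by 0.04 m and each number of a turn by 120 degrees. A row lasts 1/10 s, in which the tool goes at most 50 mm and 8.59 degrees, less where a joint would pass 70% of its speed; a pose out of reach is approached as far as the arm can. A call with a number of a shift or a turn outside -1 to 1 is refused whole. A call with a gripper value outside its range is refused whole. "hand" is the gripper's target within -1 to 1 (fully open at 1, half-way at 0, shut at -1), set as the call begins (left out, the last holds). The fingers move at their own pace and stop on an object; "squeeze" is the grip in N (left out, the last holds). Time passes only in rows, so rows that do not move let the fingers close. It gives the time, the measured TCP pose, the force and the opening at its end, in the units of the state.
- env.get_obs(): the state, without advancing time (a new reading comes with each control period).
- env.read_camera(name): name is "side" or "top" or "wrist"; returns a dict with "frame" (480x640x3 uint8, red, green, blue), "fx", "fy", "cx", "cy" (pixels), "R" (3x3) and "t" (3): a world point X has camera coordinates R X + t. Camera axes: x right, y down, z forward; pixel columns grow to the right and rows downward; lengths in m; the calibration is good to about 2 mm. The wrist camera is an equidistant fisheye: a pixel r from the principal point sees the ray r / f radians off the axis. A picture is of the moment at which its call begins. There is no depth.
- env.sign_off(): hands the job in, once; it reports no verdict.
The state is a dict: "time_s": time; "qpos": joint angles; "joint_velocities": joint speeds; "effort": joint torques, N m; "tool_pos": TCP position; "tool_rot": TCP orientation; "force": force on the tool from outside, world axes, zero at the start; "wrist_torque": the same for the moment, N m; "grip_width": finger opening in m.
Only numpy, scipy, OpenCV 4.12 (cv2) and the standard library are available. Lean on these libraries where they do the work, as an engineer would, in place of code of your own. Each camera call takes 0.05 s, during which the arm holds its last target.

TASK

Lock the welding jig's yellow post: push the red-tabbed linchpin fully home through the post's cross hole from the side facing the robot, ring still raised, then swing its sprung ring down over the post and press the orange tab until the ring snaps past the pin's end. The post may be clamped up to 12 mm to either side of its mark, so feel for the hole; push gently (never more than 35 N on the jig), and leave the spray can, the flange and the hammer where they are.

Things in the scene. Friction and masses are not known exactly. Their poses are not given: they have to be found in the camera images.
- jig: blue base plate 200 x 180 x 14 mm fixed to the bench, with a yellow upright post (36 mm along x, 32 mm wide in y, top 98 mm above the bench). Origin: on the bench below the post's nominal centre. x: away from the robot, the way the pin is pushed in; z up. The post is clamped firmly in a T-slot, up to 12 mm to either side (y) of nominal, different each time; no entry measures that shift.
- hole_mark (a point): NOMINAL centre of the hole's mouth on the post's robot-facing side, 80 mm above the bench; axes as the jig's. The real mouth lies up to 12 mm off along y, in no other direction. The hole is square, 11.6 mm wide and high, right through the 36 mm post along x; treat its edges as sharp.
- pin_grip (a point): centre of the linchpin's red grip tab: 42 mm long (x), 16 mm wide (y, to grasp), 44 mm high. The pin lies on the bench on the tab's underside, yaw within 0.5 rad. x points from tab to nose, z up. About 0.15 kg in all, nearly balanced about the tab.
- pin_face (a point): on the pin's shank axis at the front face of its steel head: 43 mm ahead of pin_grip (x) and 1 mm above it, 23 mm above the underside. The shank, 10 x 10 mm square, reaches 59 mm ahead of this point; its last 5 mm are rounded over top and bottom, its side corners by 1 mm. Fully home: this face against the post, level with the hole's mouth.
- ring_hinge (a point): centre of the ring's hinge, 10 mm behind pin_face on the shank axis; it turns about the pin's y axis
- ring_tab (a point): centre of the orange press tab (22 x 24 mm, 4 mm thick) at the ring's far end, 83.5 mm from ring_hinge; its x points outward along the ring. The ring is a D-shaped bow of 6 mm steel wire, 58 mm wide over all, whose arms pass either side of the post; its cross bar lies 69.5 mm from the hinge.
- ring (a joint): swing of the ring in rad: positive is raised above the pin (0.55 to 0.9 at the start), 0 level with the shank, stop at -0.16. It stays where left (light friction). From about 0.09 to -0.09 its bar rides over the nose and the ring stretches on its spring: 4 to 8 N down on the tab takes it past. Locked it lies below the nose, -0.08 or less; press on to the stop.
- can_mid (a point): bystander: blue spray can with an orange cap, 58 mm across, about 160 mm tall; this point is 80 mm up its axis
- flange: bystander: steel pipe flange, 90 mm across, 30 mm tall, origin under its centre
- hammer: bystander: hammer lying on the bench along x, origin under its middle
Not all that is in view belongs to the job. Leave any brown look-alike of the part that bears pin_grip alone.

How it is judged (in metres and radians):
On the way, in this order (a step that is already met when the one before it is completed fails the run):
1. the linchpin is fully home through the post's hole, its ring still raised (x of pin_face in the frame of hole_mark between -0.004 and 0.006 m and y of pin_face in the frame of hole_mark between -0.015 and 0.015 m and z of pin_face in the frame of hole_mark between -0.004 and 0.004 m and angle between the x axis of pin_face and the x axis of hole_mark, either way round below 0.12 rad and angle between the z axis of pin_face and the z axis of hole_mark, either way round below 0.15 rad and value of joint ring above 0.2 rad), for 0.2 s.
2. the ring is swung down and snapped past the pin's end, the pin still home (x of pin_face in the frame of hole_mark between -0.004 and 0.006 m and y of pin_face in the frame of hole_mark between -0.015 and 0.015 m and z of pin_face in the frame of hole_mark between -0.004 and 0.004 m and angle between the x axis of pin_face and the x axis of hole_mark, either way round below 0.12 rad and angle between the z axis of pin_face and the z axis of hole_mark, either way round below 0.15 rad and value of joint ring below -0.06 rad), for 0.2 s.
At the end, for the whole second after the job is handed in: Linchpin home in the post: head face -4 to +6 mm from hole_mark along the hole, within 15 mm of it sideways and 4 mm in height, along the hole within 0.12 rad and upright within 0.15 rad; ring past the nose (ring below -0.06 rad); pin at rest and released (all of step 2 and linear speed of linchpin below 0.02 m/s and angular speed of linchpin below 0.2 rad/s); the robot touches nothing.
It fails at once if more than 35 N between the linchpin (with its ring) and the jig (contact force between linchpin and jig above 35 N).
It fails at once if the robot pushes the jig itself with more than 25 N (contact force between any of the fingers, the arm and jig above 25 N).
It fails at once if the spray can, the flange or the hammer is moved by more than 20 mm (distance of any of can_mid, flange, hammer from where it was at the start of the episode above 0.02 m).
It also fails if it takes over 72 s, if anything falls off the work surface, if the arm or the gripper's body presses on something with over 40 N, if the wrist force passes 120 N, or if a joint passes its speed limit or range.

## Working session

There is one attempt and no reset: what is moved stays moved. The work goes in short steps, Python scripts to look and compute and a tool call to move; the robot and the scene stay as the last step left them, time stands still between calls to the robot, and variables do not carry over. Pictures are saved under pics/ and viewed, and the job is handed in when it is done.

Besides the shell and the picture viewer there is one more tool, called after "Call:" as a command line: name --argument value ..., lists and objects as JSON in quotes. drive_tool: Moves the arm, as the interface text tells. Shifts and turns lie within -1 to 1; 1 stands for 0.04 m of shift or 120 degrees of turn. Its arguments: {"type":"object","properties":{"increments":{"type":"array"},"hand":{"type":"number"},"squeeze":{"type":"number"}},"required":["increments"]}

```bash
ls; mkdir -p pics; python3 - <<'E'
from cell import env
import cv2,numpy as np
print(env.get_obs())
for n in ["side","top","wrist"]:
    c=env.read_camera(n); cv2.imwrite(f"pics/{n}0.png",c["frame"][:,:,::-1])
    np.savez(f"pics/{n}0.npz",**c)
    print(n,[c[k] for k in("fx","fy","cx","cy")],np.round(c["R"],4).tolist(),np.round(c["t"],4))
E
```

```text
pics
{'time_s': 0.0, 'qpos': array([65.72267667, 18.43920702, -4.0155745 , 83.17256651,  1.29554098,
       78.54081558, -3.26026049]), 'joint_velocities': array([-0.06987782, -0.04032963, -0.09043296,  0.00089556,  0.01074391,
        0.07772983, -0.06969845]), 'effort': array([ 1.48043564e-04, -4.91282880e+01, -4.03704699e-01, -3.12534606e+01,
       -6.39087427e-02,  4.35312814e-02,  2.01410489e-04]), 'tool_pos': array([ 0.27530199, -0.58822871,  0.22148031]), 'tool_rot': array([-176.7166722 ,   89.89250466,  118.37023735]), 'force': array([ 0.37453817,  0.86126606, -0.41599077]), 'wrist_torque': array([ 0.00532638,  0.01776439, -0.00510939]), 'grip_width': 0.08717519095845187}
side [438.35486419379896, 438.35486419379896, 315.65120578382283, 239.7012333554778] [[-0.9007, -0.434, 0.019], [-0.2846, 0.5564, -0.7807], [0.3283, -0.7086, -0.6246]] [0.4299 0.2045 1.0176]
top [536.2843751419543, 536.2843751419543, 311.86782809448385, 245.3331984122228] [[0.0241, -0.9997, -0.0065], [-0.9871, -0.0227, -0.1587], [0.1585, 0.0102, -0.9873]] [-0.0075  0.4704  1.2832]
wrist [371.64829954431775, 371.64829954431775, 319.9747968342885, 237.3012872569358] [[0.4236, -0.9058, -0.0021], [-0.8724, -0.4086, 0.2684], [-0.244, -0.1119, -0.9633]] [-0.6487 -0.0321  0.3903]
```

View pics/side0.png

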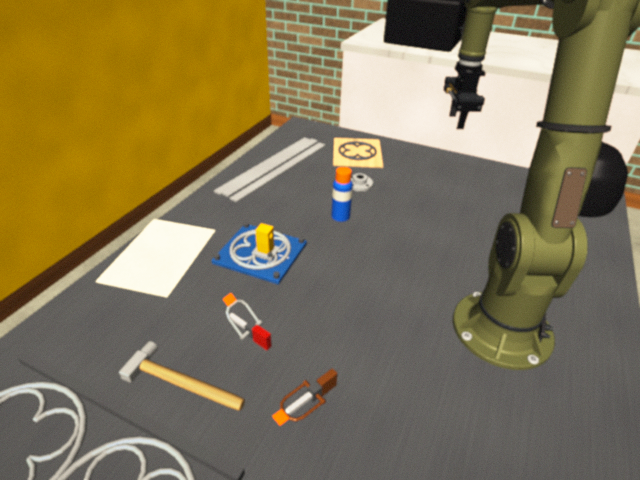

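View pics/top0.png

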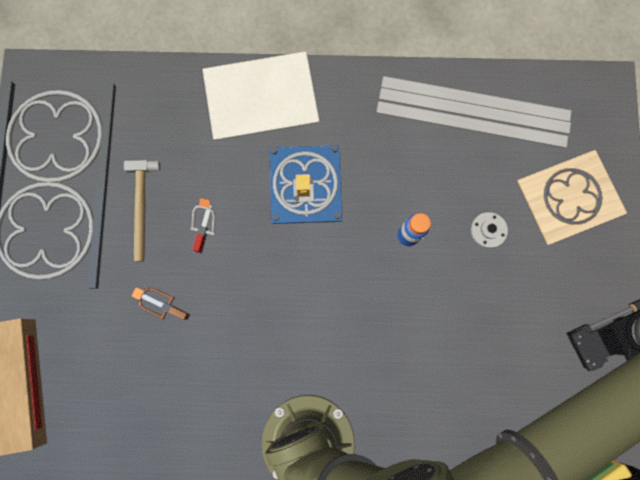

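View pics/wrist0.png

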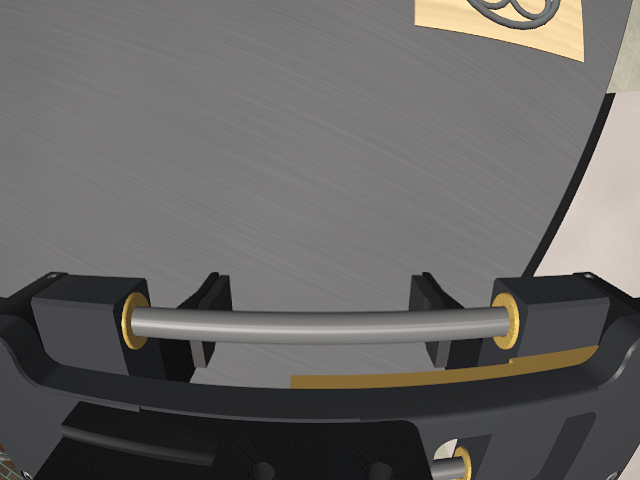

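The top view shows two linchpins. The one at (198,243) has a red tab and the one at (180,313) is a brown decoy. The red tab fits the description, and I'll confirm it in enlarged crops.

```bash
python3 - <<'E'
import cv2,numpy as np
t=cv2.imread("pics/top0.png");s=cv2.imread("pics/side0.png")
a=cv2.resize(t[185:335,120:230],None,fx=4,fy=4,interpolation=cv2.INTER_CUBIC)
b=cv2.resize(s[285:355,210:285],None,fx=8,fy=8,interpolation=cv2.INTER_CUBIC)[:600]
cv2.imwrite("pics/cropA.png",a);cv2.imwrite("pics/cropB.png",b)
c=cv2.resize(t[135:235,260:350],None,fx=6,fy=6,interpolation=cv2.INTER_CUBIC)
cv2.imwrite("pics/cropC.png",c)
d=cv2.resize(s[210:285,205:315],None,fx=7,fy=7,interpolation=cv2.INTER_CUBIC)
cv2.imwrite("pics/cropD.png",d)
E
```

```text
(no output)
```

View pics/cropA.png

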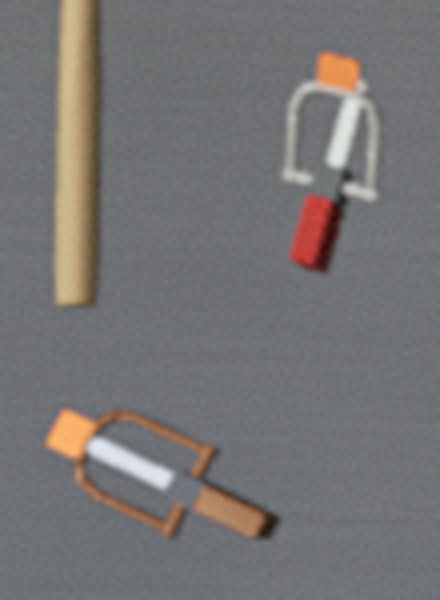

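View pics/cropB.png

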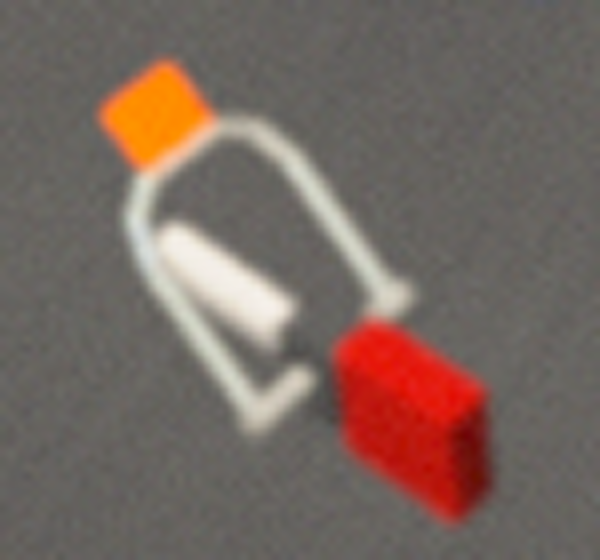

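View pics/cropC.png

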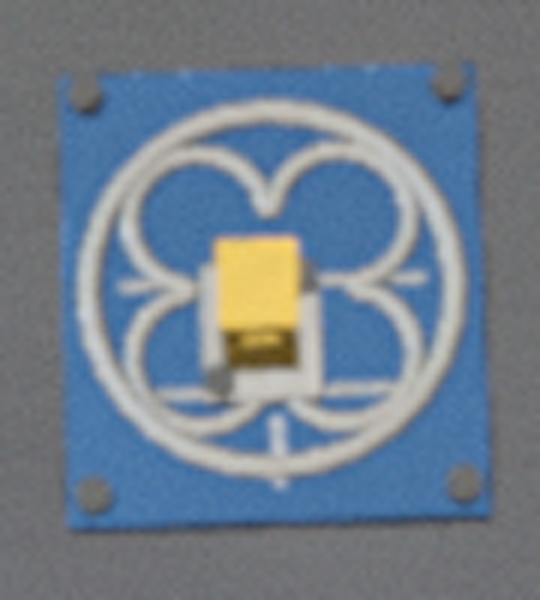

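View pics/cropD.png

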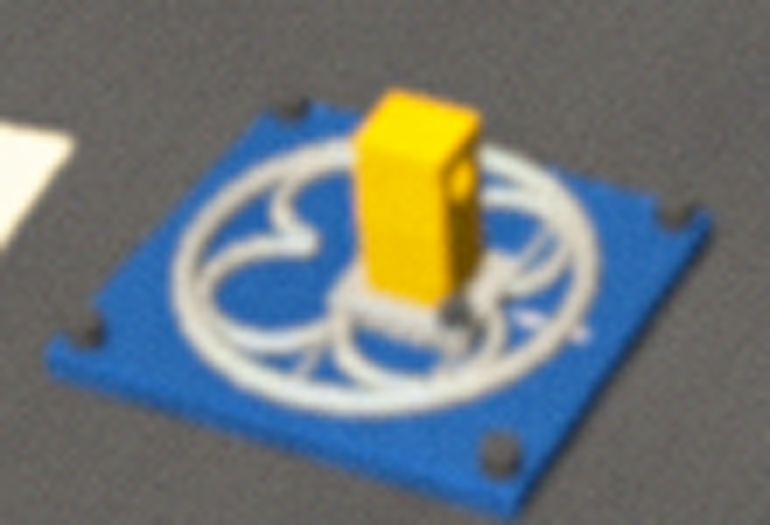

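Confirmed: the red-tabbed pin is at top px (198,243). Next I'll fit the pin, plate and post from corner pixels in both views.

```bash
cat > h.py <<'E'
import numpy as np
from scipy.optimize import least_squares
C={n:dict(np.load(f"pics/{n}0.npz")) for n in("side","top")}
def proj(c,X):
    p=np.atleast_2d(X)@c["R"].T+c["t"]; return np.c_[c["fx"]*p[:,0]/p[:,2]+c["cx"],c["fy"]*p[:,1]/p[:,2]+c["cy"]]
def full(uv,s,o): return (np.array(uv,float)+.5)/s-.5+np.array(o)
def T(x,y,yaw,P):
    c,s=np.cos(yaw),np.sin(yaw);P=np.atleast_2d(P);return np.c_[x+c*P[:,0]-s*P[:,1],y+s*P[:,0]+c*P[:,1],P[:,2]]
E
cat > fit.py <<'E'
from h import *
S,Tp=C["side"],C["top"]
sB=lambda uv:full(uv,8,(210,285)); tA=lambda uv:full(uv,4,(120,185))
sD=lambda uv:full(uv,7,(205,210)); tC=lambda uv:full(uv,6,(260,135))
a,b=.021,.008
tab_s=([[a,b,.044],[a,-b,.044],[-a,b,.044],[-a,-b,.044],[-a,b,0]],sB([(335,350),(380,318),(452,410),(488,388),(458,522)]))
tab_t=([[a,b,.044],[a,-b,.044],[-a,-b,.044],[-a,b,.044]],tA([(308,195),(342,199),(328,269),(290,258)]))
def ori(r): return [[.033+.0835*np.cos(r),0,.023+.0835*np.sin(r)]]
def f(p,use="st"):
    r=[]
    if "s" in use:
        r+=[(proj(S,T(*p[:3],tab_s[0]))-tab_s[1]).ravel(),(proj(S,T(*p[:3],ori(p[3])))-sB([(157,115)])).ravel()]
    if "t" in use:
        r+=[(proj(Tp,T(*p[:3],tab_t[0]))-tab_t[1]).ravel(),(proj(Tp,T(*p[:3],ori(p[3])))-tA([(339,70)])).ravel()]
    return np.concatenate(r)
for u in("st","s","t"):
    q=least_squares(f,[.5,.25,-.2,.7],args=(u,)); print("pin",u,np.round(q.x,4),np.round(np.sqrt(np.mean(q.fun**2)),2))
print(np.round(q.fun,1))
pc=[[.1,.09,.014],[.1,-.09,.014],[-.1,-.09,.014],[-.1,.09,.014]]
pt=[[.018,.016,.098],[.018,-.016,.098],[-.018,-.016,.098],[-.018,.016,.098]]
ptop=tC([(60,72),(476,64),(490,513),(70,526)]); pside=sD([(48,345),(255,105),(712,215),(512,490)])
ttop=tC([(214,238),(299,236),(298,331),(217,330)]); tside=sD([(357,140),(397,90),(482,115),(440,165)])
def g(p,u,plate,post):
    yaw=p[2]; r=[]
    for n,c,A,B in(("s",S,pside,tside),("t",Tp,ptop,ttop)):
        if n in u:
            if plate:r.append((proj(c,T(p[0],p[1],yaw,pc))-A).ravel())
            if post:r.append((proj(c,T(p[3],p[4],yaw,pt))-B).ravel())
    return np.concatenate(r)
for u in("st","s","t"):
    q=least_squares(g,[.65,0,0,.65,0],args=(u,1,1)); print("jig",u,np.round(q.x,4),np.round(np.sqrt(np.mean(q.fun**2)),2))
    yaw=q.x[2];d=q.x[3:]-q.x[:2];print(" post shift in jig",np.cos(yaw)*d[0]+np.sin(yaw)*d[1],-np.sin(yaw)*d[0]+np.cos(yaw)*d[1])
E
python3 fit.py
```

```text
pin st [ 0.4711  0.2833 -0.1905  0.7575] 0.92
pin s [ 0.471   0.285  -0.1783  0.826 ] 0.61
pin t [ 0.4709  0.2812 -0.1711  0.7569] 0.92
[ 1.  -0.1 -1.2  0.1 -1.5 -0.8  1.6  0.7  0.   0. ]
jig st [0.6357 0.0251 0.0598 0.6137 0.0288] 0.82
 post shift in jig -0.021758990174596052 0.005040343342282377
jig s [0.6368 0.0255 0.0765 0.6135 0.028 ] 0.92
 post shift in jig -0.023050383515822705 0.004274608912921805
jig t [0.6348 0.0246 0.0496 0.6141 0.0292] 0.43
 post shift in jig -0.020501518580980538 0.005666481083086361
```

```bash
cat >> h.py <<'E'
from scipy.spatial.transform import Rotation as Ro
def tool(o): return Ro.from_euler("xyz",o["tool_rot"],degrees=True).as_matrix(),np.array(o["tool_pos"])
def camtool(c,o):
    Rt,p=tool(o); cp=-c["R"].T@c["t"]; return Rt.T@(cp-p), Rt.T@c["R"].T
E
python3 - <<'E'
from h import *
from cell import env
o=env.get_obs(); Rt,p=tool(o); print(np.round(Rt,3))
w=dict(np.load("pics/wrist0.npz")); a,b=camtool(w,o); print(np.round(a,4),np.round(b,3))
# desired orientation: x down, z along pin y*s
for s in(1,-1):
    yaw=-.18; z=s*np.array([-np.sin(yaw),np.cos(yaw),0]); x=np.array([0,0,-1.]); y=np.cross(z,x)
    Rd=np.c_[x,y,z]; print(s,np.round(np.degrees(Ro.from_matrix(Rt.T@Rd).as_rotvec()),2),"tool y",np.round(y,2))
E
```

```text
[[-0.001  0.906  0.424]
 [ 0.001  0.424 -0.906]
 [-1.    -0.    -0.002]]
[-0.1615  0.0737 -0.0003] [[ 0.001 -0.268  0.963]
 [-0.    -0.963 -0.268]
 [ 1.    -0.    -0.001]]
1 [-1.446e+02 -4.000e-02 -1.100e-01] tool y [-0.98  0.18  0.  ]
-1 [ 3.54e+01 -8.00e-02  3.00e-02] tool y [ 0.98 -0.18  0.  ]
```

```bash
cat >> h.py <<'E'
def Rdown(yaw):  # tool x down, tool y along world yaw direction, z = -left
    x=np.array([0,0,-1.]); z=-np.array([-np.sin(yaw),np.cos(yaw),0]); return np.c_[x,np.cross(z,x),z]
def plan(o,wps,step=.04,turn=7.5,start=None):
    """wps: list of (pos,R or None[,step]); prints rows"""
    R,p=tool(o) if start is None else start
    rows=[]
    for w in wps:
        pos,Rd=np.array(w[0]),(w[1] if w[1] is not None else R); st=w[2] if len(w)>2 else step
        rv=Ro.from_matrix(R.T@Rd).as_rotvec(); 
        n=max(1,int(np.ceil(np.linalg.norm(pos-p)/st-1e-6)),int(np.ceil(np.degrees(np.linalg.norm(rv))/turn-1e-6)))
        dR=np.round(np.degrees(rv)/n/120,4); d=(pos-p)/n
        for i in range(n):
            s=np.round(R.T@d/.04,3); rows.append([s.tolist(),dR.tolist()])
            p=p+R@(s*.04); R=R@Ro.from_rotvec(np.radians(dR*120)).as_matrix()
    for i in range(0,len(rows),10): print(str(rows[i:i+10]).replace(" ","").replace("-0.0,","0,").replace("0.0,","0,"))
    print("end",np.round(p,4),"n",len(rows)); return R,p
E
python3 - <<'E'
from h import *
from cell import env
o=env.get_obs()
plan(o,[((.43,-.3,.29),None,.047),((.5,0,.29),Rdown(-.18),.047),((.45,.29,.24),Rdown(-.18),.047)])
E
```

```text
[[[-0.213,0.82,-0.611],[0,0,0.0]],[[-0.213,0.82,-0.611],[0,0,0.0]],[[-0.213,0.82,-0.611],[0,0,0.0]],[[-0.213,0.82,-0.611],[0,0,0.0]],[[-0.213,0.82,-0.611],[0,0,0.0]],[[-0.213,0.82,-0.611],[0,0,0.0]],[[-0.213,0.82,-0.611],[0,0,0.0]],[[-0.213,0.82,-0.611],[0,0,0.0]],[[0.002,0.68,-0.865],[0.0421,-0.0001,0.0]],[[0.002,0.602,-0.921],[0.0421,-0.0001,0.0]]]
[[[0.001,0.518,-0.971],[0.0421,-0.0001,0.0]],[[0.001,0.431,-1.013],[0.0421,-0.0001,0.0]],[[0.001,0.34,-1.047],[0.0421,-0.0001,0.0]],[[0.001,0.246,-1.073],[0.0421,-0.0001,0.0]],[[0,0.151,-1.09],[0.0421,-0.0001,0.0]],[[0.179,-0.36,-0.987],[0,0,0.0]],[[0.179,-0.36,-0.987],[0,0,0.0]],[[0.179,-0.36,-0.987],[0,0,0.0]],[[0.179,-0.36,-0.987],[0,0,0.0]],[[0.179,-0.36,-0.987],[0,0,0.0]]]
[[[0.179,-0.36,-0.987],[0,0,0.0]],[[0.179,-0.36,-0.987],[0,0,0.0]]]
end [0.4501 0.29   0.2399] n 22
```

Call:
drive_tool --increments '[[[-0.21,0.82,-0.61],[0,0,0]],[[-0.21,0.82,-0.61],[0,0,0]],[[-0.21,0.82,-0.61],[0,0,0]],[[-0.21,0.82,-0.61],[0,0,0]],[[-0.21,0.82,-0.61],[0,0,0]],[[-0.21,0.82,-0.61],[0,0,0]],[[-0.21,0.82,-0.61],[0,0,0]],[[-0.21,0.82,-0.61],[0,0,0]],[[0,0.68,-0.86],[0.042,0,0]],[[0,0.6,-0.92],[0.042,0,0]]]' --hand 1

```text
time_s: 1.15
tool_pos: [0.4508, -0.2135, 0.2898]
tool_rot: [39.2, 90.0, -36.0]
force: [0.1, -0.4, 0.3]
grip_width: 0.087
```

Call:
drive_tool --increments '[[[0,0.52,-0.97],[0.042,0,0]],[[0,0.43,-1.0],[0.042,0,0]],[[0,0.34,-1.0],[0.042,0,0]],[[0,0.25,-1.0],[0.042,0,0]],[[0,0.15,-1.0],[0.042,0,0]],[[0.18,-0.36,-0.99],[0,0,0]],[[0.18,-0.36,-0.99],[0,0,0]],[[0.18,-0.36,-0.99],[0,0,0]],[[0.18,-0.36,-0.99],[0,0,0]],[[0.18,-0.36,-0.99],[0,0,0]]]'

```text
time_s: 2.15
tool_pos: [0.4637, 0.1994, 0.2534]
tool_rot: [43.1, 90.0, -57.1]
force: [-0.5, 0.6, -0.4]
grip_width: 0.0873
```

Call:
drive_tool --increments '[[[0.18,-0.36,-0.99],[0,0,0]],[[0.18,-0.36,-0.99],[0,0,0]],[[0,0,0],[0,0,0]]]'

```text
time_s: 2.45
tool_pos: [0.4462, 0.2875, 0.2385]
tool_rot: [-130.3, 89.7, 130.1]
force: [0.6, 0.4, 0.7]
grip_width: 0.0869
```

```bash
python3 - <<'E'
from cell import env
import cv2,numpy as np
c=env.read_camera("wrist"); cv2.imwrite("pics/w1.png",c["frame"][:,:,::-1]); np.savez("pics/w1.npz",**c)
o=env.get_obs(); print(o["time_s"],o["tool_pos"],o["tool_rot"],o["qpos"],o["force"])
E
```

```text
2.5 [0.44797104 0.28411059 0.23872514] [-106.81108097   89.87756652  153.38608067] [  12.78416953    7.42296183  -51.50876948   97.22192394    5.81478992
   78.25303533 -139.48524904] [-0.73956712 -1.04669392 -0.56350979]
```

View pics/w1.png

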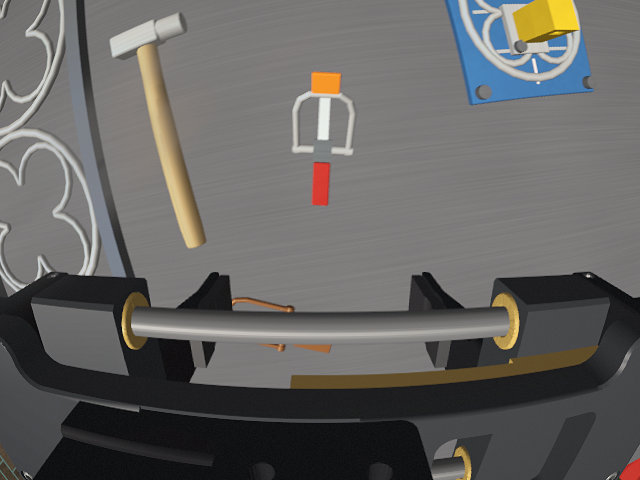

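```bash
python3 - <<'E'
import cv2
t=cv2.imread("pics/w1.png")
cv2.imwrite("pics/w1a.png",cv2.resize(t[65:215,280:370],None,fx=4,fy=4,interpolation=cv2.INTER_CUBIC))
cv2.imwrite("pics/w1b.png",cv2.resize(t[0:115,440:610],None,fx=4.7,fy=4.7,interpolation=cv2.INTER_CUBIC))
E
```

```text
(no output)
```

View pics/w1a.png

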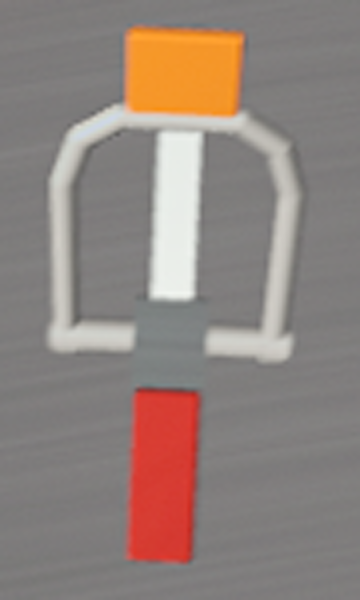

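View pics/w1b.png

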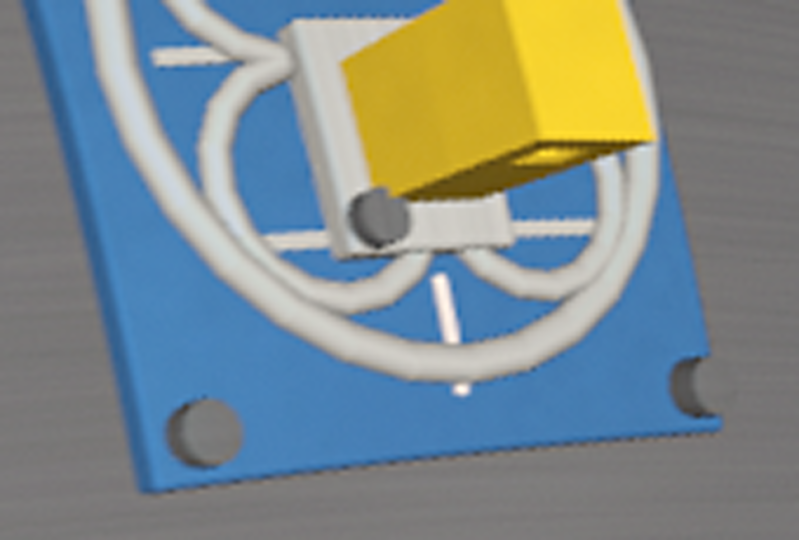

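```bash
cat >> h.py <<'E'
def projw(c,X):
    p=np.atleast_2d(X)@c["R"].T+c["t"]; r=np.linalg.norm(p[:,:2],axis=1); th=np.arctan2(r,p[:,2])
    return np.c_[c["fx"]*th*p[:,0]/r+c["cx"],c["fy"]*th*p[:,1]/r+c["cy"]]
E
cat > fit2.py <<'E'
from h import *
w=dict(np.load("pics/w1.npz")); a,b=.021,.008
A=lambda uv:full(uv,4,(280,65)); B=lambda uv:full(uv,4.7,(440,0))
P=[[a,b,.044],[a,-b,.044],[-a,-b,.044],[-a,b,.044]]; uv=A([(136,392),(200,392),(190,560),(129,558)])
H=lambda r:[[.033+.0835*np.cos(r),0,.023+.0835*np.sin(r)]]
N=[[.102,0,.028]]
sh=[[.045,.005,.028],[.045,-.005,.028]]; 
def f(p): return np.concatenate([(projw(w,T(*p[:3],P))-uv).ravel(),(projw(w,T(*p[:3],H(p[3])))-A([(185,72)])).ravel(),(projw(w,T(*p[:3],sh))-A([(149,298),(194,298)])).ravel()])
q=least_squares(f,[.47,.28,-.18,.8]);print(np.round(q.x,4),np.round(q.fun,1))
J=[[-.018,.016,.098],[-.018,-.016,.098]]; L=[[-.1+.022-.0005,.09,.014],[-.1+.0215,-.09,.014]]
def g(p): return np.concatenate([(projw(w,T(p[0],p[1],p[2],J))-B([(540,140),(655,140)])).ravel(),
  (projw(w,T(p[3],p[4],p[2],[[-.1,.09,.014],[-.1,-.09,.014]]))-B([(142,486),(720,428)])).ravel()])
q=least_squares(g,[.614,.029,.06,.635,.025]);print(np.round(q.x,4),np.round(q.fun,1))
E
python3 fit2.py
```

```text
[ 0.4724  0.2837 -0.2155  0.7701] [-0.4 -0.3  0.3  0.5  0.5  1.5 -0.6  1.2 -0.2 -0.   0.8 -1.7 -0.4 -1.2]
[0.6155 0.0274 0.049  0.6374 0.0253] [ 0.1 -0.2 -0.1  0.2  0.3 -0.  -0.4  0. ]
```

```bash
python3 - <<'E'
from h import *
from cell import env
o=env.get_obs(); print(o["tool_pos"])
plan(o,[((.472,.2835,.05),Rdown(-.205),.04),((.472,.2835,.006),None,.015)])
E
```

```text
[0.44797104 0.28411059 0.23872514]
[[[0.943,0.121,-0.017],[0.0032,-0.0001,0.0002]],[[0.943,0.12,-0.018],[0.0032,-0.0001,0.0002]],[[0.943,0.12,-0.019],[0.0032,-0.0001,0.0002]],[[0.944,0.119,-0.02],[0.0032,-0.0001,0.0002]],[[0.944,0.119,-0.021],[0.0032,-0.0001,0.0002]],[[0.367,0,0.0],[0,0,0.0]],[[0.367,0,0.0],[0,0,0.0]],[[0.367,0,0.0],[0,0,0.0]]]
end [0.472  0.2835 0.006 ] n 8
```

Call:
drive_tool --increments '[[[0.943,0.12,-0.02],[0.0032,0,0]],[[0.943,0.12,-0.02],[0.0032,0,0]],[[0.943,0.12,-0.02],[0.0032,0,0]],[[0.943,0.12,-0.02],[0.0032,0,0]],[[0.943,0.12,-0.02],[0.0032,0,0]],[[0,0,0],[0,0,0]],[[0,0,0],[0,0,0]]]'

```text
time_s: 3.2
tool_pos: [0.4746, 0.2794, 0.051]
tool_rot: [-48.2, 89.9, -150.4]
force: [0.8, 0.2, 0.1]
grip_width: 0.087
```

```bash
python3 - <<'E'
from h import *
from cell import env
import cv2
c=env.read_camera("wrist"); cv2.imwrite("pics/w2.png",c["frame"][:,:,::-1])
o=env.get_obs(); print(o["time_s"],o["tool_pos"],o["joint_velocities"],o["force"])
plan(o,[((.472,.2835,.006),Rdown(-.205),.015)])
E
```

```text
3.25 [0.47547093 0.28034372 0.05232173] [-0.06711062 -1.29305728 -0.84394216 -0.91839104  0.1548074  -0.45489856
 -0.21255832] [0.09499089 0.10860615 0.37511069]
[[[0.289,-0.026,-0.014],[-0.0009,-0.0001,-0.0002]],[[0.289,-0.026,-0.015],[-0.0009,-0.0001,-0.0002]],[[0.29,-0.026,-0.015],[-0.0009,-0.0001,-0.0002]],[[0.29,-0.025,-0.015],[-0.0009,-0.0001,-0.0002]]]
end [0.472  0.2835 0.006 ] n 4
```

View pics/w2.png

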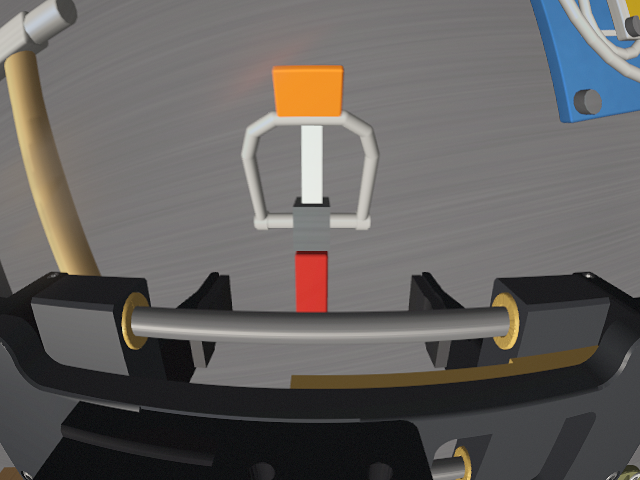

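The wrist view shows the red tab at (311,282) between the open jaws, with the pin parallel to them and about 3 mm to the left. I'll descend with a small correction.

Call:
drive_tool --increments '[[[0.29,-0.03,-0.015],[-0.001,0,0]],[[0.29,-0.03,-0.015],[-0.001,0,0]],[[0.29,-0.025,-0.015],[-0.001,0,0]],[[0.29,-0.025,-0.015],[0,0,0]],[[0,0,0],[0,0,0]]]'

```text
time_s: 3.75
tool_pos: [0.469, 0.2829, 0.0023]
tool_rot: [-50.6, 89.8, -152.3]
force: [-1.1, 0.1, 1.1]
grip_width: 0.0868
```

Call:
drive_tool --increments '[[[0,0,0],[0,0,0]],[[0,0,0],[0,0,0]],[[0,0,0],[0,0,0]],[[0,0,0],[0,0,0]],[[0,0,0],[0,0,0]],[[0,0,0],[0,0,0]]]' --hand -1 --squeeze 35

```text
time_s: 4.35
tool_pos: [0.4708, 0.2836, 0.0045]
tool_rot: [98.8, 90.0, -2.9]
force: [-0.3, -0.3, 0.3]
grip_width: 0.0469
```

Call:
drive_tool --increments '[[[0,0,0],[0,0,0]],[[0,0,0],[0,0,0]],[[0,0,0],[0,0,0]],[[0,0,0],[0,0,0]],[[0,0,0],[0,0,0]],[[0,0,0],[0,0,0]],[[0,0,0],[0,0,0]]]'

```text
time_s: 5.05
tool_pos: [0.4706, 0.2836, 0.0043]
tool_rot: [23.1, 90.0, -78.7]
force: [0.8, 0.2, 0.8]
grip_width: 0.0159
```

```bash
python3 - <<'E'
from h import *
from cell import env
o=env.get_obs(); print(o["time_s"],o["tool_pos"],o["grip_width"],o["force"],o["wrist_torque"])
R,p=tool(o);print(np.arctan2(R[1,1],R[0,1]),R[:,0])
o=env.get_obs(); print(o["tool_pos"])
E
```

```text
5.05 [0.47062396 0.28363079 0.00430838] 0.015880292536638276 [0.80325342 0.20514062 0.80016902] [0.14799399 0.02143424 0.03767366]
-0.20512818485445583 [ 8.19906771e-06 -4.09325472e-05 -9.99999999e-01]
[0.47062396 0.28363079 0.00430838]
```

```bash
python3 - <<'E'
from h import *
from cell import env
o=env.get_obs()
plan(o,[((.465,.27,.0625),None,.03),((.4687,.0207,.0625),Rdown(.05),.035)])
E
```

```text
[[[-0.485,-0.023,0.121],[0,0,0.0]],[[-0.485,-0.023,0.121],[0,0,0.0]],[[-0.485,-0.023,0.121],[0,0,0.0]],[[0,0.17,0.76],[-0.0152,0,-0.0]],[[0,0.146,0.765],[-0.0152,0,-0.0]],[[0,0.121,0.77],[-0.0152,0,-0.0]],[[0,0.097,0.773],[-0.0152,0,-0.0]],[[0,0.072,0.776],[-0.0152,0,-0.0]],[[0,0.047,0.778],[-0.0152,0,-0.0]],[[0,0.023,0.779],[-0.0152,0,-0.0]]]
[[[0,-0.002,0.779],[-0.0152,0,-0.0]]]
end [0.4687 0.0207 0.0625] n 11
```

Call:
drive_tool --increments '[[[-0.485,-0.02,0.12],[0,0,0]],[[-0.485,-0.02,0.12],[0,0,0]],[[-0.485,-0.02,0.12],[0,0,0]],[[0,0.17,0.76],[-0.0152,0,0]],[[0,0.145,0.765],[-0.0152,0,0]],[[0,0.12,0.77],[-0.0152,0,0]],[[0,0.1,0.77],[-0.0152,0,0]],[[0,0.07,0.775],[-0.0152,0,0]],[[0,0.05,0.78],[-0.0152,0,0]],[[0,0.02,0.78],[-0.0152,0,0]]]'

```text
time_s: 6.05
tool_pos: [0.4681, 0.0505, 0.0624]
tool_rot: [-30.9, 90.0, -119.8]
force: [-0.2, -0.2, -0.8]
grip_width: 0.0158
```

Call:
drive_tool --increments '[[[0,0,0.78],[-0.0152,0,0]],[[0,0,0],[0,0,0]],[[0,0,0],[0,0,0]],[[0,0,0],[0,0,0]],[[0,0,0],[0,0,0]]]'

```text
time_s: 6.55
tool_pos: [0.469, 0.0221, 0.0625]
tool_rot: [-174.3, 90.0, 98.7]
force: [-1.0, 0.4, -1.7]
grip_width: 0.016
```

```bash
python3 - <<'E'
from cell import env
from h import *
import cv2
for n in("wrist","top","side"):
    c=env.read_camera(n); cv2.imwrite(f"pics/{n}3.png",c["frame"][:,:,::-1]); np.savez(f"pics/{n}3.npz",**c)
    o=env.get_obs(); R,p=tool(o); print(o["time_s"],p,np.arctan2(R[1,1],R[0,1]),o["force"],o["wrist_torque"],o["grip_width"])
t=cv2.imread("pics/side3.png");cv2.imwrite("pics/s3c.png",cv2.resize(t[190:290,200:330],None,fx=6,fy=6,interpolation=cv2.INTER_CUBIC))
t=cv2.imread("pics/top3.png");cv2.imwrite("pics/t3c.png",cv2.resize(t[135:255,260:350],None,fx=5,fy=5,interpolation=cv2.INTER_CUBIC))
E
```

```text
6.6 [0.4690443  0.02200082 0.06252545] 0.05175611628540213 [-0.39305198 -0.45776405 -2.01222068] [ 0.02855967  0.02496861 -0.00071642] 0.015601168479402407
6.65 [0.46903929 0.02181092 0.06251831] 0.05150043302064553 [ 0.23512188 -0.07380162 -0.62045098] [-0.02532523  0.00503362  0.03442231] 0.015734237147213864
6.7 [0.46906869 0.02161035 0.06251903] 0.05120494988883326 [-0.21711628  0.8013727  -1.59797645] [ 0.00874582 -0.00977918 -0.00172133] 0.015816746286648073
```

View pics/wrist3.png

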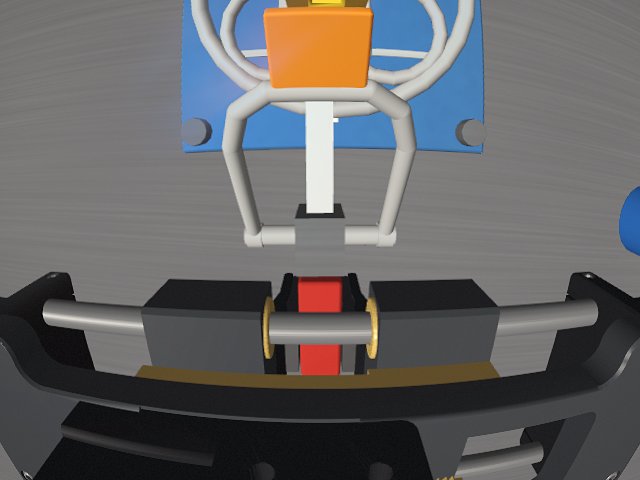

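View pics/s3c.png

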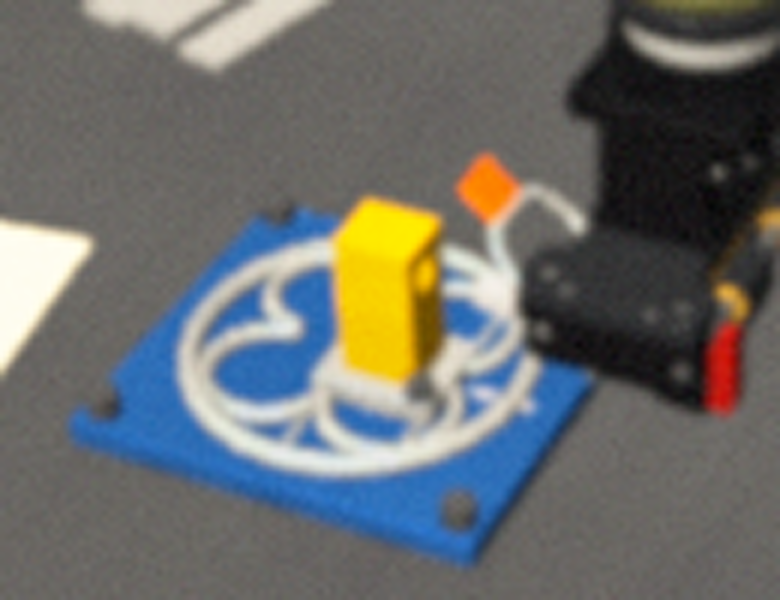

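View pics/t3c.png

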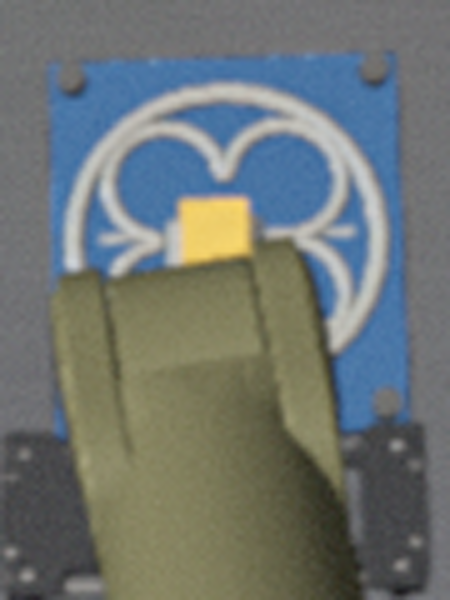

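```bash
python3 - <<'E'
import cv2
t=cv2.imread("pics/wrist3.png");cv2.imwrite("pics/w3c.png",cv2.resize(t[0:60,260:385],None,fx=6,fy=6,interpolation=cv2.INTER_CUBIC))
E
```

```text
(no output)
```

View pics/w3c.png

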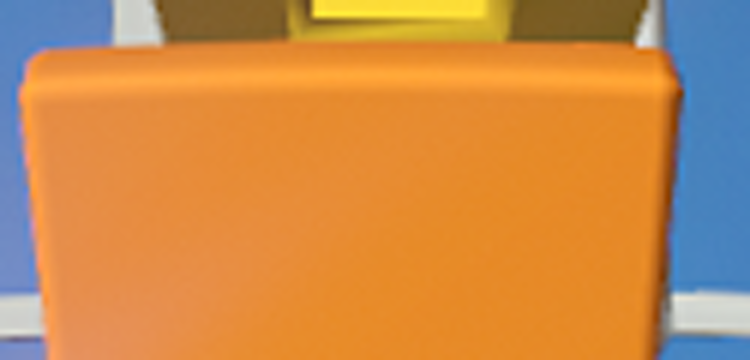

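```bash
cat >> h.py <<'E'
def rayw(c,uv,z):
    uv=np.atleast_2d(uv)-[c["cx"],c["cy"]]; r=np.linalg.norm(uv,axis=1); th=r/c["fx"]
    d=np.c_[uv*(np.sin(th)/r)[:,None],np.cos(th)]@c["R"]; o=-c["R"].T@c["t"]
    return o+d*((z-o[2])/d[:,2])[:,None]
E
python3 - <<'E'
from h import *
import cv2
w=dict(np.load("pics/wrist3.npz")); 
t=cv2.imread("pics/wrist3.png")
cv2.imwrite("pics/w3d.png",np.hstack([cv2.resize(t[130:165,170:230],None,fx=6,fy=6),cv2.resize(t[130:165,440:500],None,fx=6,fy=6)]))
# front edge of plate: blue mask lowest pixel per column
f=w["frame"].astype(int); m=(f[...,2]>f[...,0]+40)&(f[...,2]>100)
pts=[]
for u in list(range(190,225,3))+list(range(425,480,3)):
    v=np.where(m[:200,u])[0].max(); pts.append((u,v))
P=rayw(w,pts,0.0); k=np.polyfit(P[:,1],P[:,0],1); print("front edge slope yaw",-np.arctan(k[0]), "resid",np.std(P[:,0]-np.polyval(k,P[:,1])))
M=rayw(w,[(326.5,6)],.074); print(M)
p=np.array([.46905,.0217]);y=.0513
d=M[0,:2]-p; print("fwd",d@[np.cos(y),np.sin(y)],"left",d@[-np.sin(y),np.cos(y)])
S=rayw(w,[(319.5,212),(319.3,102)],.0855); 
for s in S: d=s[:2]-p; print("pin fwd",d@[np.cos(y),np.sin(y)],"left",d@[-np.sin(y),np.cos(y)])
E
```

```text
front edge slope yaw 0.050413348786593766 resid 0.0017962533927864447
[[0.5974292  0.02646076 0.074     ]]
fwd 0.12845443268761103 left -0.0018284700432153458
pin fwd 0.04489603625304291 left 0.0009676618354813892
pin fwd 0.08636836912859795 left 0.0010362280503228133
```

View pics/w3d.png

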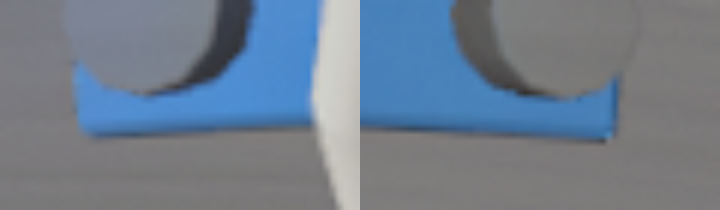

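Call:
drive_tool --increments '[[[0.03,0,0.07],[0,0,0]],[[0,0.2,0],[0,0,0]],[[0,0.2,0],[0,0,0]],[[0,0.1,0],[0,0,0]],[[0,0,0],[0,0,0]],[[0,0,0],[0,0,0]]]'

```text
time_s: 7.3
tool_pos: [0.4891, 0.0191, 0.0612]
tool_rot: [-120.1, 90.0, 152.7]
force: [-0.7, -0.5, -0.6]
grip_width: 0.016
```

```bash
cat > look.py <<'E'
import sys
from cell import env
from h import *
import cv2
tag=sys.argv[1]
for n in sys.argv[2:]:
    c=env.read_camera(n); cv2.imwrite(f"pics/{n}{tag}.png",c["frame"][:,:,::-1]); np.savez(f"pics/{n}{tag}.npz",**c)
    t=c["frame"][:,:,::-1]
    if n=="side":cv2.imwrite(f"pics/sidec{tag}.png",cv2.resize(t[190:290,200:330],None,fx=6,fy=6,interpolation=cv2.INTER_CUBIC))
    if n=="wrist":cv2.imwrite(f"pics/wristc{tag}.png",cv2.resize(t[0:130,240:400],None,fx=4.5,fy=4.5,interpolation=cv2.INTER_CUBIC))
o=env.get_obs(); R,p=tool(o); print(o["time_s"],p,"yaw",np.arctan2(R[1,1],R[0,1]),"F",np.round(R.T@o["force"],2),"M",np.round(R.T@o["wrist_torque"],3),o["grip_width"])
E
python3 look.py 4 wrist side
```

```text
7.4 [0.48891926 0.01893956 0.06116672] yaw 0.04957609407678115 F [ 1.3  -0.36  0.17] M [-0.004 -0.004 -0.036] 0.015824837038144253
```

View pics/wristc4.png

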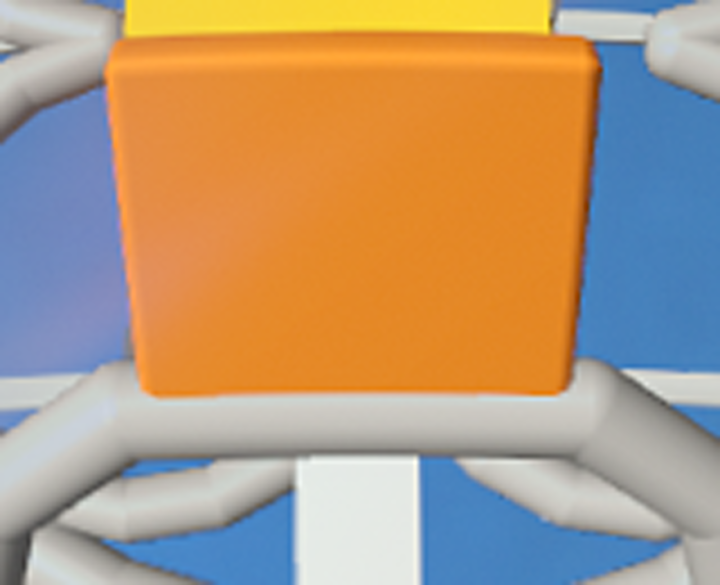

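View pics/sidec4.png

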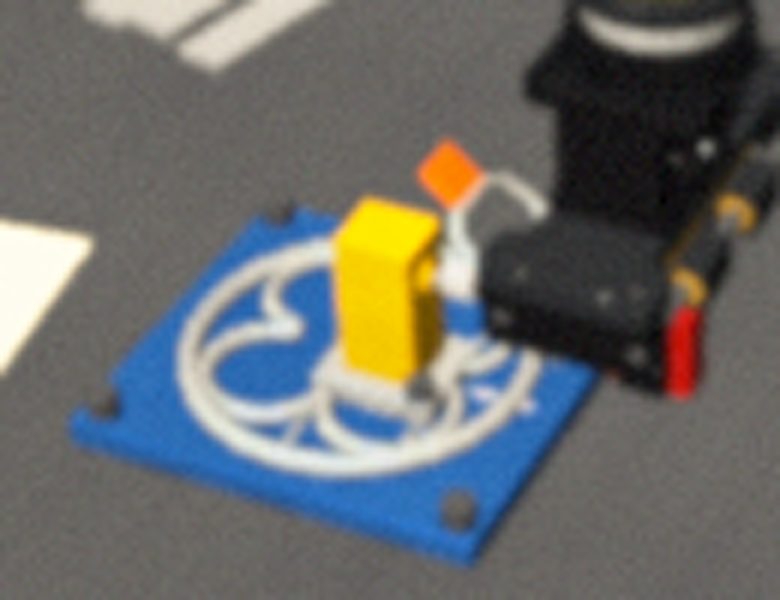

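```bash
python3 - <<'E'
from h import *
import cv2
def rel(M,p,y):
    d=M[:2]-p; return np.round([1e3*(d@[np.cos(y),np.sin(y)]),1e3*(d@[-np.sin(y),np.cos(y)])],2)
w=dict(np.load("pics/wrist4.npz")); f=w["frame"].astype(int)
p=np.array([.48892,.01894]);y=.0496
for v in(1,3,5):
    row=f[v]; m=(row[:,0]>180)&(row[:,1]>150)&(row[:,2]<90); u=np.where(m[250:390])[0]+250
    l,r=u.min()-.5,u.max()+.5; print(v,l,r,[rel(x,p,y) for x in rayw(w,[(l,v),(r,v)],.098)])
for v in(105,120,150,190):
    row=f[v,290:350]; u=np.where(row.min(1)>195)[0]+290; l,r=u.min()-.5,u.max()+.5
    print("shank",v,l,r,[rel(x,p,y) for x in rayw(w,[(l,v),(r,v)],.085)])
w=dict(np.load("pics/wrist3.npz")); f=w["frame"].astype(int);p=np.array([.46905,.0217]);y=.0517
for v in(104,120,150,190):
    row=f[v,290:350]; u=np.where(row.min(1)>195)[0]+290; l,r=u.min()-.5,u.max()+.5
    print("shank3",v,l,r,[rel(x,p,y) for x in rayw(w,[(l,v),(r,v)],.0865)])
for a in [[(260+290/6,5.5),(260+512/6,5.5)]]:
    print("hole3",[rel(x,p,y) for x in rayw(w,a,.074)])
print("post3",[rel(x,p,y) for x in rayw(w,[(260+168/6,6),(260+640/6,6)],.072)])
print(f[2,280:375].tolist())
E
```

```text
1 267.5 361.5 [array([121.91,  18.2 ]), array([121.68, -13.51])]
3 267.5 361.5 [array([121.14,  18.19]), array([120.91, -13.5 ])]
5 267.5 361.5 [array([120.37,  18.17]), array([120.14, -13.48])]
shank 105 289.5 332.5 [array([85.55, 11.62]), array([85.45, -4.06])]
shank 120 305.5 332.5 [array([79.88,  5.79]), array([79.87, -4.07])]
shank 150 305.5 332.5 [array([68.75,  5.83]), array([68.74, -4.1 ])]
shank 190 305.5 332.5 [array([53.77,  5.92]), array([53.77, -4.17])]
shank3 104 289.5 349.5 [array([85.64, 11.87]), array([ 85.63, -10.01])]
shank3 120 305.5 337.5 [array([79.6 ,  6.04]), array([79.61, -5.64])]
shank3 150 305.5 332.5 [array([68.48,  6.08]), array([68.47, -3.84])]
shank3 190 305.5 332.5 [array([53.52,  6.17]), array([53.51, -3.91])]
hole3 [array([128.71,   5.44]), array([128.82,  -9.49])]
post3 [array([129.43,  13.84]), array([129.69, -18.41])]
[[204, 209, 202], [203, 206, 201], [204, 206, 200], [205, 207, 202], [207, 210, 205], [195, 195, 187], [149, 133, 100], [123, 91, 43], [125, 94, 45], [127, 95, 48], [127, 95, 44], [127, 95, 46], [127, 95, 45], [127, 94, 43], [127, 96
[... 555 characters left out ...]
55, 225, 55], [255, 225, 57], [255, 225, 57], [255, 224, 57], [255, 225, 57], [255, 224, 57], [255, 224, 56], [255, 224, 56], [255, 224, 54], [255, 225, 55], [244, 211, 51], [218, 183, 44], [203, 168, 43], [193, 158, 42], [178, 144, 40], [133, 102, 32], [118, 88, 29], [121, 92, 33], [122, 92, 34], [121, 91, 34], [122, 92, 33], [122, 92, 35], [122, 92, 34], [121, 92, 35], [121, 92, 34], [121, 92, 35], [121, 92, 36], [121, 92, 37], [121, 92, 37], [120, 91, 35], [119, 90, 34], [118, 90, 35], [119, 90, 35], [117, 91, 35], [117, 91, 34], [114, 87, 31], [109, 81, 23], [171, 167, 155], [191, 191, 184], [158, 154, 149], [107, 108, 112], [80, 127, 185], [76, 130, 188], [78, 131, 187], [75, 129, 187]]
```

Call:
drive_tool --increments '[[[0,0,-0.03],[0,0,0]],[[0,0,0],[0,0,0]],[[0,0,0],[0,0,0]],[[0,0,0],[0,0,0]],[[0,0,0],[0,0,0]],[[0,0,0],[0,0,0]]]'

```text
time_s: 8.0
tool_pos: [0.4891, 0.02, 0.0613]
tool_rot: [-6.2, 90.0, -93.4]
force: [-0.8, -0.4, -1.0]
grip_width: 0.0156
```

```bash
python3 look.py 5 wrist; cat > rel.py <<'E'
from h import *
from cell import env
import sys
w=dict(np.load(f"pics/wrist{sys.argv[1]}.npz")); f=w["frame"].astype(int)
o=env.get_obs();R,p=tool(o);y=np.arctan2(R[1,1],R[0,1]);p=p[:2]
def rel(M):
    d=M[:2]-p; return np.array([1e3*(d@[np.cos(y),np.sin(y)]),1e3*(d@[-np.sin(y),np.cos(y)])])
for v in(1,3,5):
    row=f[v]; m=(row[:,0]>180)&(row[:,1]>150)&(row[:,2]<90); u=np.where(m[250:390])[0]+250
    l,r=u.min()-.5,u.max()+.5; a=[rel(x) for x in rayw(w,[(l,v),(r,v)],.098)]; print("post",v,l,r,a[0].round(2),a[1].round(2),"mid",(a[0]+a[1])[1]/2)
for v in(120,150,190):
    row=f[v,290:350]; u=np.where(row.min(1)>195)[0]+290; l,r=u.min()-.5,u.max()+.5
    a=[rel(x) for x in rayw(w,[(l,v),(r,v)],.085)];print("shank",v,l,r,a[0].round(2),a[1].round(2),"mid",(a[0]+a[1])[1]/2)
E
python3 rel.py 5
```

```text
8.05 [0.48916474 0.02003737 0.06134462] yaw 0.04944807418243726 F [ 0.74  0.07 -0.64] M [-0.063 -0.    -0.108] 0.01570684271009478
post 1 270.5 364.5 [121.67  17.1 ] [121.56 -14.67] mid 1.217166801229217
post 3 270.5 364.5 [120.9   17.09] [120.79 -14.65] mid 1.2166830218716855
post 5 269.5 364.5 [120.15  17.41] [120.02 -14.64] mid 1.3871058902777582
shank 120 305.5 332.5 [79.62  5.68] [79.62 -4.19] mid 0.7479718781557425
shank 150 305.5 332.5 [68.48  5.73] [68.47 -4.22] mid 0.7545054300409242
shank 190 305.5 332.5 [53.48  5.82] [53.47 -4.29] mid 0.7657567512742971
```

Call:
drive_tool --increments '[[[0,0.04,-0.01],[0,0,0]],[[0,0.04,0],[0,0,0]],[[0,0.04,0],[0,0,0]],[[0,0,0],[0,0,0]]]'

```text
time_s: 8.45
tool_pos: [0.4943, 0.0208, 0.0614]
tool_rot: [116.8, 90.0, 29.7]
force: [-0.2, -0.6, -2.1]
grip_width: 0.0161
```

Call:
drive_tool --increments '[[[0,0.03,0],[0,0,0]],[[0,0.03,0],[0,0,0]],[[0,0,0],[0,0,0]]]'

```text
time_s: 8.75
tool_pos: [0.4965, 0.0209, 0.0613]
tool_rot: [95.4, 90.0, 8.2]
force: [-0.2, 0.5, -1.3]
grip_width: 0.016
```

Call:
drive_tool --increments '[[[0,0.03,0],[0,0,0]],[[0,0.03,0],[0,0,0]],[[0,0,0],[0,0,0]]]'

```text
time_s: 9.05
tool_pos: [0.4989, 0.021, 0.0614]
tool_rot: [84.1, 90.0, -3.1]
force: [-0.0, -0.0, -2.0]
grip_width: 0.0157
```

Call:
drive_tool --increments '[[[0,0.04,0],[0,0,0]],[[0,0.04,0],[0,0,0]],[[0,0.04,0],[0,0,0]],[[0,0,0],[0,0,0]]]'

```text
time_s: 9.45
tool_pos: [0.5038, 0.0213, 0.0614]
tool_rot: [121.2, 90.0, 34.1]
force: [-0.5, -0.5, -1.0]
grip_width: 0.0153
```

```bash
python3 look.py 6 side wrist
```

```text
9.55 [0.50355255 0.02122699 0.06131585] yaw 0.04951424110870008 F [ 1.63  0.01 -0.41] M [ 0.019  0.053 -0.001] 0.01573533956986429
```

View pics/sidec6.png

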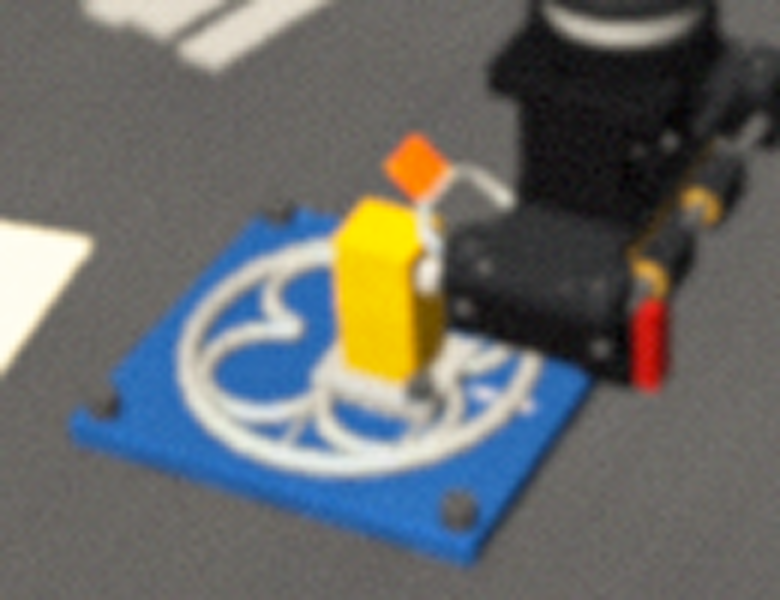

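View pics/wristc6.png

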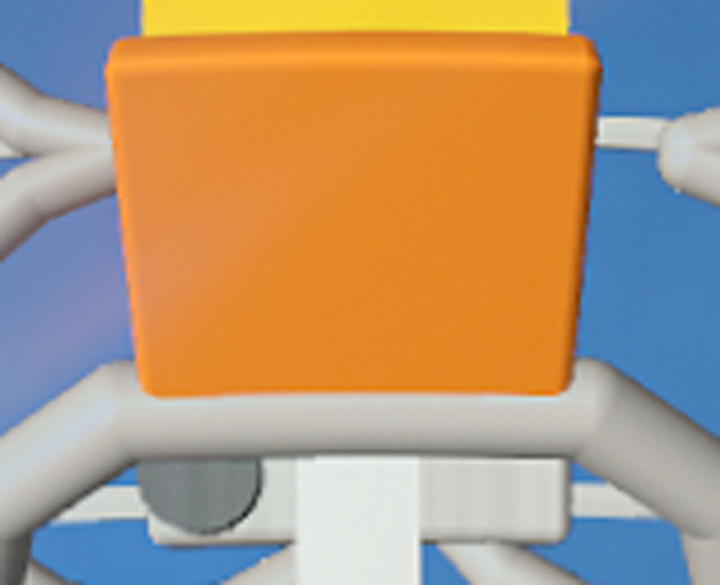

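No contact force, and the side view shows the nose in the hole mouth near crop px (430,275). I'll continue.

Call:
drive_tool --increments '[[[0,0.08,0],[0,0,0]],[[0,0.08,0],[0,0,0]],[[0,0.08,0],[0,0,0]],[[0,0,0],[0,0,0]]]'

```text
time_s: 9.95
tool_pos: [0.5137, 0.0217, 0.0614]
tool_rot: [121.6, 90.0, 34.4]
force: [0.2, 0.6, -2.2]
grip_width: 0.0161
```

Call:
drive_tool --increments '[[[0,0.08,0],[0,0,0]],[[0,0.08,0],[0,0,0]],[[0,0.08,0],[0,0,0]],[[0,0,0],[0,0,0]]]'

```text
time_s: 10.35
tool_pos: [0.5232, 0.0222, 0.0614]
tool_rot: [120.6, 90.0, 33.4]
force: [0.1, -0.7, -0.3]
grip_width: 0.0155
```

```bash
python3 look.py 7 wrist
```

```text
10.4 [0.52287789 0.02222993 0.06129516] yaw 0.049526420918328554 F [ 1.7   0.5  -0.77] M [-0.084  0.045 -0.024] 0.01605683039054772
```

View pics/wrist7.png

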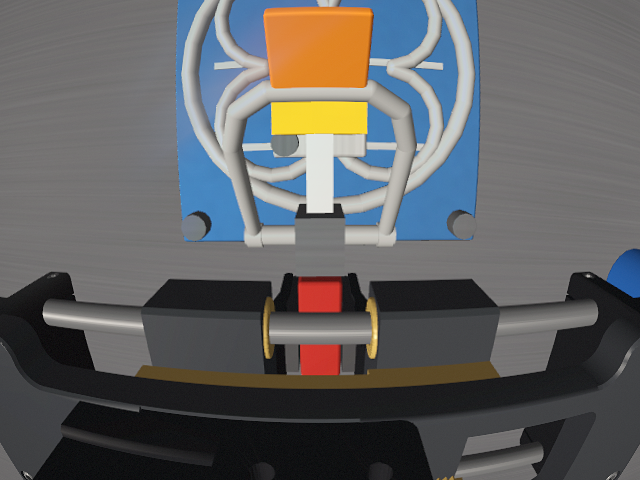

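The shank at (320,170) enters the post centrally between (272,118) and (367,118), with no force. I'll go on.

Call:
drive_tool --increments '[[[0,0.08,0],[0,0,0]],[[0,0.08,0],[0,0,0]],[[0,0.08,0],[0,0,0]],[[0,0.08,0],[0,0,0]],[[0,0.08,0],[0,0,0]],[[0,0.08,0],[0,0,0]],[[0,0,0],[0,0,0]],[[0,0,0],[0,0,0]]]'

```text
time_s: 11.2
tool_pos: [0.5418, 0.0232, 0.0613]
tool_rot: [-99.6, 90.0, 173.2]
force: [-0.1, 0.3, -1.0]
grip_width: 0.0158
```

```bash
python3 look.py 8 wrist
```

```text
11.25 [0.54172806 0.0231387  0.06124403] yaw 0.04955498796392099 F [ 1.48  0.38 -0.16] M [-0.026  0.041 -0.022] 0.0157612076661502
```

View pics/wrist8.png

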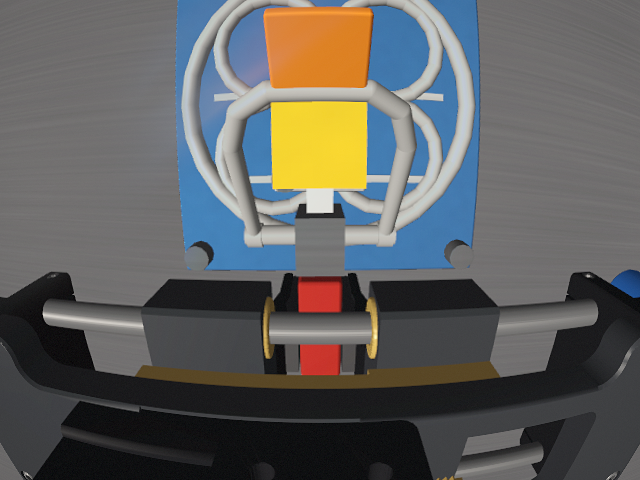

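Call:
drive_tool --increments '[[[0,0.05,0],[0,0,0]],[[0,0.05,0],[0,0,0]],[[0,0.05,0],[0,0,0]],[[0,0.05,0],[0,0,0]],[[0,0,0],[0,0,0]]]'

```text
time_s: 11.75
tool_pos: [0.5502, 0.0235, 0.0614]
tool_rot: [101.4, 90.0, 14.2]
force: [0.5, 0.2, -1.0]
grip_width: 0.0159
```

Call:
drive_tool --increments '[[[0,0.025,0],[0,0,0]],[[0,0,0],[0,0,0]]]'

```text
time_s: 11.95
tool_pos: [0.5509, 0.0235, 0.0613]
tool_rot: [-15.9, 90.0, -103.1]
force: [-0.1, -0.5, -0.9]
grip_width: 0.016
```

Call:
drive_tool --increments '[[[0,0.025,0],[0,0,0]],[[0,0,0],[0,0,0]]]'

```text
time_s: 12.15
tool_pos: [0.552, 0.0236, 0.0614]
tool_rot: [52.4, 90.0, -34.8]
force: [0.2, -0.3, -1.0]
grip_width: 0.0157
```

Call:
drive_tool --increments '[[[0,0.025,0],[0,0,0]],[[0,0,0],[0,0,0]]]'

```text
time_s: 12.35
tool_pos: [0.5529, 0.0236, 0.0613]
tool_rot: [-13.0, 90.0, -100.2]
force: [0.4, -0.2, -0.6]
grip_width: 0.0158
```

Call:
drive_tool --increments '[[[0,0.025,0],[0,0,0]],[[0,0,0],[0,0,0]]]'

```text
time_s: 12.55
tool_pos: [0.5529, 0.0236, 0.0611]
tool_rot: [-81.9, 89.9, -169.0]
force: [-3.7, 0.5, 0.6]
grip_width: 0.0158
```

```bash
python3 look.py 9 wrist side
```

```text
12.65 [0.55296377 0.02365119 0.06107369] yaw 0.049552437705726995 F [-0.18 -4.25 -0.13] M [-0.044  0.019 -0.785] 0.01559331367742534
```

View pics/wrist9.png

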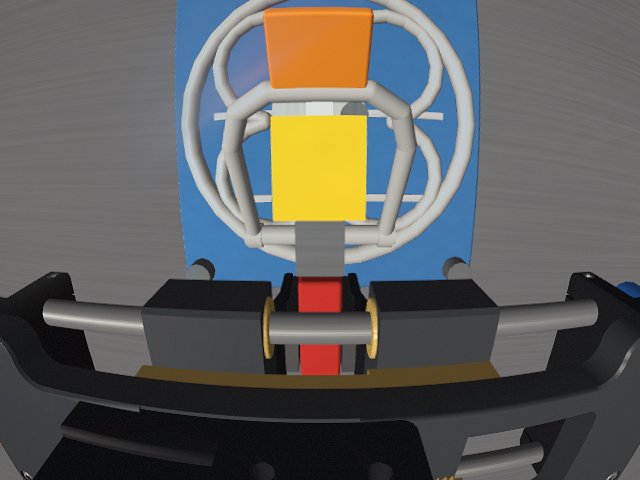

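View pics/sidec9.png

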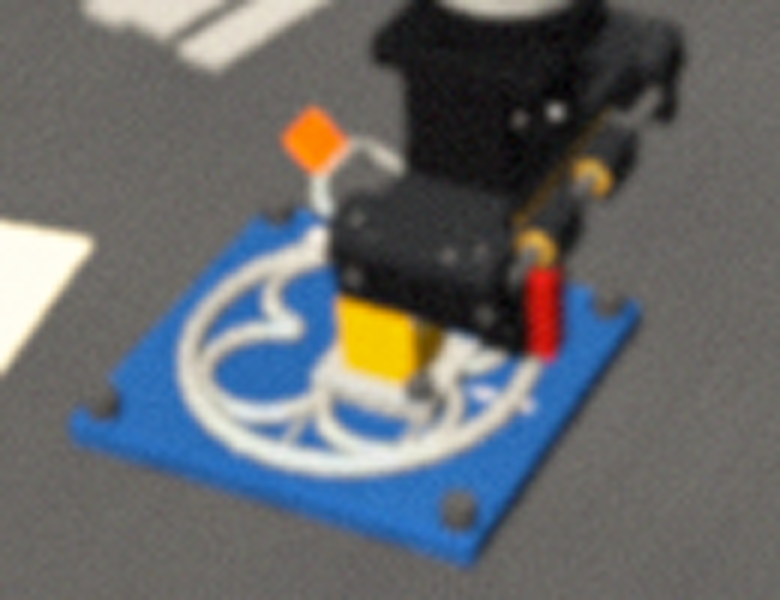

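Force rises at 0.553 m, the head butts against the post at (320,220), and the nose shows beyond it at (319,108). One more gentle push, then release.

Call:
drive_tool --increments '[[[0,0.025,0],[0,0,0]],[[0,0,0],[0,0,0]],[[0,0,0],[0,0,0]]]'

```text
time_s: 12.95
tool_pos: [0.5529, 0.0237, 0.0608]
tool_rot: [-82.3, 89.8, -169.4]
force: [-7.2, -1.5, 1.0]
grip_width: 0.016
```

Call:
drive_tool --increments '[[[0,-0.025,0],[0,0,0]],[[0,0,0],[0,0,0]]]'

```text
time_s: 13.15
tool_pos: [0.553, 0.0237, 0.0608]
tool_rot: [-85.4, 89.9, -172.6]
force: [-5.6, -0.6, -0.5]
grip_width: 0.0159
```

Call:
drive_tool --increments '[[[0,0,0],[0,0,0]],[[0,0,0],[0,0,0]],[[0,0,0],[0,0,0]],[[0,0,0],[0,0,0]],[[0,0,0],[0,0,0]],[[0,0,0],[0,0,0]]]' --hand -0.1

```text
time_s: 13.75
tool_pos: [0.5541, 0.0237, 0.0614]
tool_rot: [78.0, 90.0, -9.2]
force: [-0.8, 1.4, -0.5]
grip_width: 0.0385
```

```bash
python3 look.py 10 wrist
```

```text
13.8 [0.55398805 0.02366774 0.06139464] yaw 0.04945728685434136 F [-0.74  0.27  0.25] M [ 0.026 -0.018 -0.028] 0.039005156280572835
```

View pics/wrist10.png

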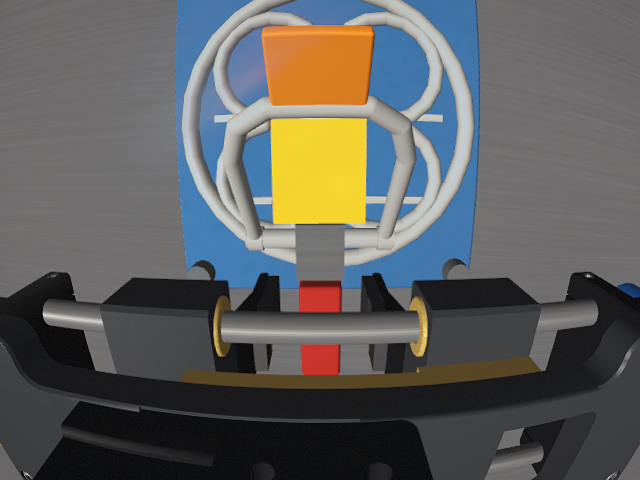

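Released cleanly. The tab is at (320,325) and the ring is still raised. I'll lift off straight up, closing the fingers once clear.

Call:
drive_tool --increments '[[[-0.4,0,0],[0,0,0]],[[-0.8,0,0],[0,0,0]],[[-0.9,0,0],[0,0,0]],[[-0.9,0,0],[0,0,0]],[[-0.5,0,0],[0,0,0]]]'

```text
time_s: 14.3
tool_pos: [0.5554, 0.0243, 0.2059]
tool_rot: [82.3, 89.7, -4.8]
force: [0.2, -0.0, -0.2]
grip_width: 0.0396
```

Call:
drive_tool --increments '[[[0,0,0],[0,0,0]],[[0,0,0],[0,0,0]],[[0,0,0],[0,0,0]],[[0,0,0],[0,0,0]],[[0,0,0],[0,0,0]],[[0,0,0],[0,0,0]],[[0,0,0],[0,0,0]]]' --hand -1

```text
time_s: 15.0
tool_pos: [0.5537, 0.0238, 0.201]
tool_rot: [-104.2, 90.0, 168.6]
force: [0.8, -0.6, 0.5]
grip_width: 0.001
```

```bash
python3 look.py 11 wrist side
```

```text
15.1 [0.55383056 0.02375421 0.201197  ] yaw 0.04959560053664974 F [-0.67  0.23 -0.52] M [0.032 0.034 0.013] 0.0003193563027563013
```

View pics/wrist11.png

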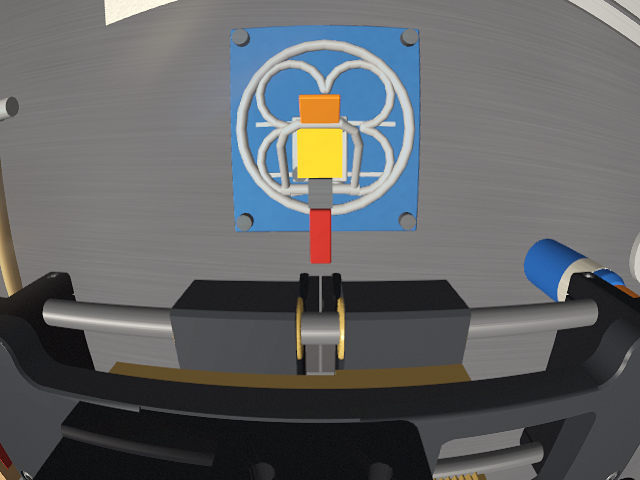

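View pics/sidec11.png

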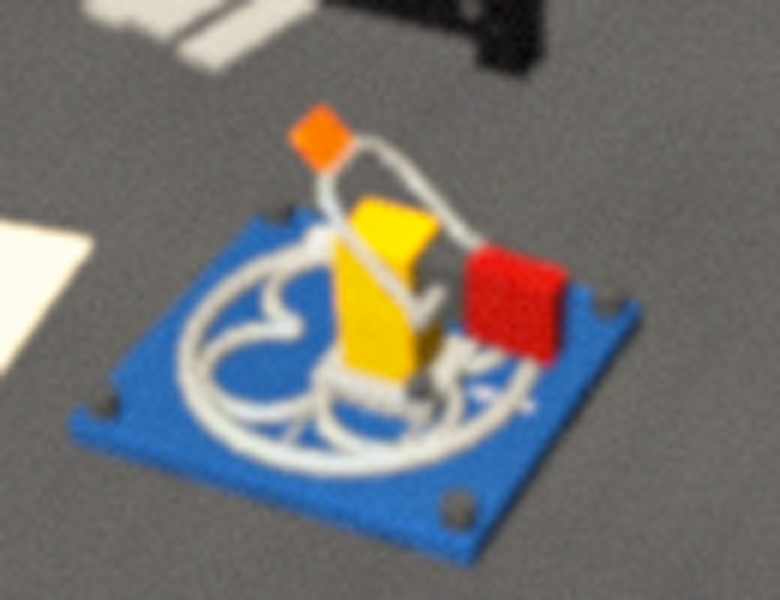

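```bash
python3 - <<'E'
from h import *
w=dict(np.load("pics/wrist11.npz"));s=dict(np.load("pics/side11.npz"))
us=full([(321,139)],6,(200,190))
f=w["frame"].astype(int)
m=(f[...,0]>200)&(f[...,1]>90)&(f[...,1]<170)&(f[...,2]<70); m[:, :280]=0;m[:,360:]=0;m[200:]=0
v,u=np.where(m); print(len(u),u.mean(),v.mean(),v.min(),v.max(),u.min(),u.max())
v,u=np.where(m); uw=[(u.mean(),v.mean())]
q=least_squares(lambda X:np.r_[(proj(s,X[None])-us).ravel(),(projw(w,X[None])-uw).ravel()],[.65,.03,.14]);X=q.x
print(X,q.fun)
y=.0495;Hh=np.array([.597,.0262])-.010*np.array([np.cos(y),np.sin(y)])
d=X[:2]-Hh; fx=d@[np.cos(y),np.sin(y)]; print("X",fx,"lat",d@[-np.sin(y),np.cos(y)],"theta",np.arctan2(X[2]-.08,fx),"r",np.hypot(fx,X[2]-.08))
E
```

```text
1071 319.40429505135387 108.44817927170868 95 122 300 339
[0.6440748  0.02900965 0.13629107] [ 0.04782135 -0.00021215 -0.00552875 -0.01003236]
X 0.05715616061952639 lat 0.0004769612056695197 theta 0.7777727778154664 r 0.0802216348443809
```

Call:
drive_tool --increments '[[[0,0.58,0],[0,0,0]],[[0,0.87,0],[0,0,0]],[[0,0.87,0],[0,0,0]],[[0.6,0,0],[0,0,0]],[[0.5,0,0],[0,0,0]],[[0,0,0],[0,0,0]],[[0,0,0],[0,0,0]],[[0,0,0],[0,0,0]]]'

```text
time_s: 15.9
tool_pos: [0.6473, 0.0284, 0.1589]
tool_rot: [83.4, 89.9, -3.7]
force: [0.0, -0.9, -0.5]
grip_width: 0.0004
```

```bash
python3 look.py 12 wrist side
```

```text
16.0 [0.64727158 0.02833829 0.15894344] yaw 0.04934279092388901 F [-1.02 -0.17  0.34] M [ 0.004  0.006 -0.047] 0.0004738690758552632
```

View pics/wrist12.png

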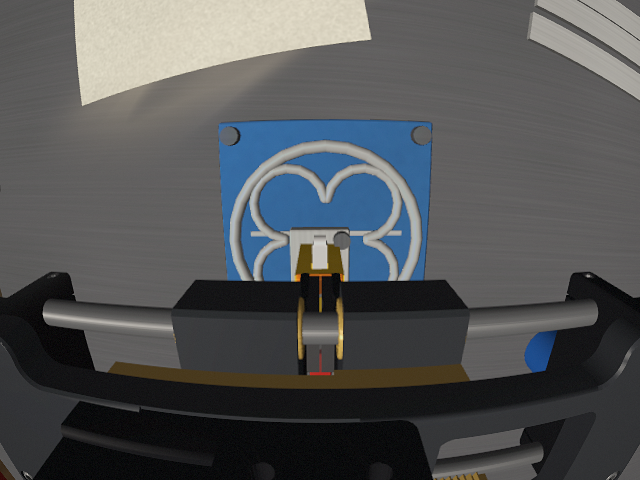

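View pics/sidec12.png

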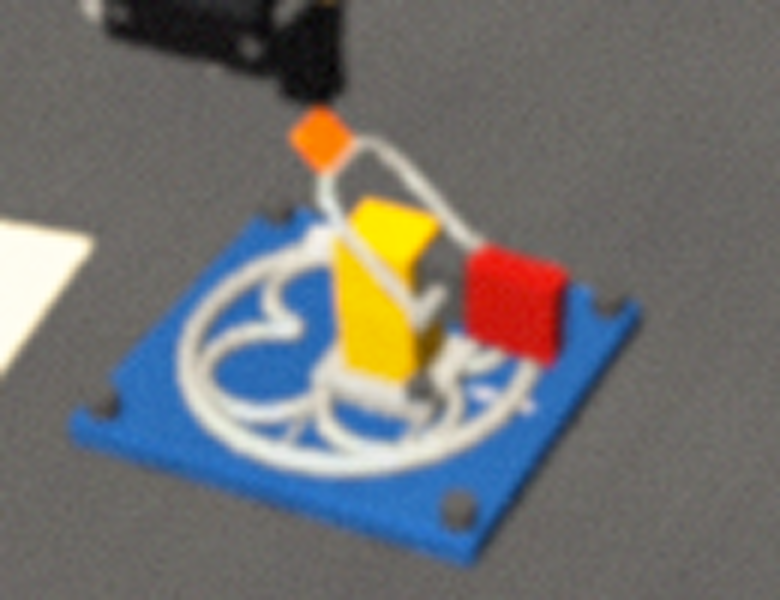

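The fingers sit just above the orange tab (side crop 321,135). I'll swing the ring down along its arc.

Call:
drive_tool --increments '[[[0.15,0.03,0],[0,0,0]],[[0.15,0.06,0],[0,0,0]],[[0.15,0.07,0],[0,0,0]],[[0.13,0.09,0],[0,0,0]],[[0.13,0.09,0],[0,0,0]]]'

```text
time_s: 16.5
tool_pos: [0.6606, 0.029, 0.1285]
tool_rot: [86.7, 90.0, -0.5]
force: [-0.1, -0.2, 1.6]
grip_width: 0.0008
```

Call:
drive_tool --increments '[[[0.15,0.08,0],[0,0,0]],[[0.15,0.07,0],[0,0,0]],[[0.14,0.06,0],[0,0,0]],[[0.14,0.04,0],[0,0,0]],[[0,0,0],[0,0,0]]]'

```text
time_s: 17.0
tool_pos: [0.6694, 0.0294, 0.1044]
tool_rot: [-91.0, 89.9, -178.1]
force: [0.6, 0.4, -0.3]
grip_width: 0.0004
```

```bash
python3 look.py 13 side
```

```text
17.05 [0.6695084  0.02943779 0.10491682] yaw 0.04962679124581618 F [-0.32 -0.4  -0.73] M [ 0.02   0.027 -0.02 ] 0.00043656405205128577
```

View pics/sidec13.png

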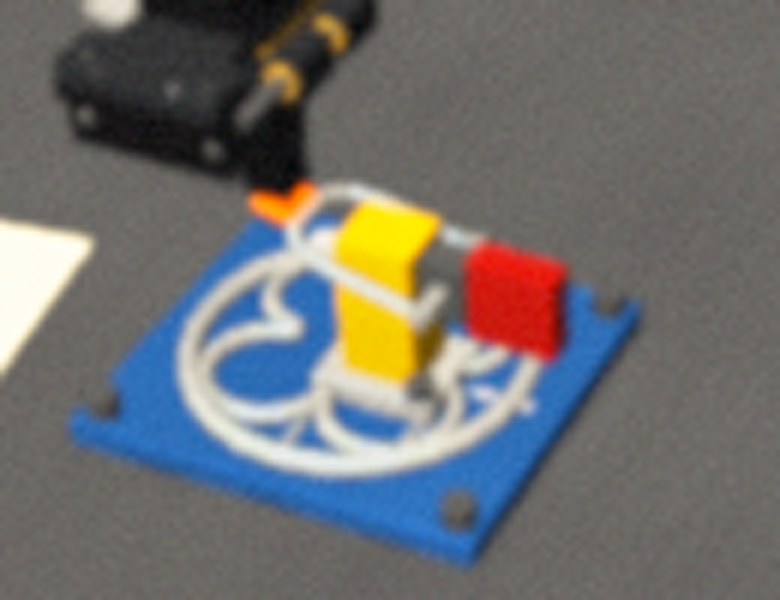

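Call:
drive_tool --increments '[[[0.11,0.04,0],[0,0,0]],[[0.11,0.03,0],[0,0,0]],[[0.1,0.02,0],[0,0,0]],[[0,0,0],[0,0,0]]]'

```text
time_s: 17.45
tool_pos: [0.6734, 0.0295, 0.0921]
tool_rot: [-85.9, 89.9, -173.0]
force: [0.3, 0.4, 0.7]
grip_width: 0.0005
```

Call:
drive_tool --increments '[[[0.05,0,0],[0,0,0]],[[0.05,0,0],[0,0,0]],[[0,0,0],[0,0,0]]]'

```text
time_s: 17.75
tool_pos: [0.674, 0.0296, 0.0891]
tool_rot: [83.6, 90.0, -3.5]
force: [-0.7, 0.2, 0.8]
grip_width: 0.0003
```

Call:
drive_tool --increments '[[[0.04,0,0],[0,0,0]],[[0.04,0,0],[0,0,0]],[[0,0,0],[0,0,0]]]'

```text
time_s: 18.05
tool_pos: [0.6746, 0.0297, 0.0864]
tool_rot: [89.1, 89.9, 1.9]
force: [1.8, -0.2, 2.8]
grip_width: 0.0003
```

Call:
drive_tool --increments '[[[0.04,0,0],[0,0,0]],[[0.04,0,0],[0,0,0]],[[0,0,0],[0,0,0]]]'

```text
time_s: 18.35
tool_pos: [0.6755, 0.0298, 0.0839]
tool_rot: [90.9, 89.8, 3.7]
force: [2.9, 0.3, 4.2]
grip_width: 0.0003
```

Call:
drive_tool --increments '[[[0.04,0,0],[0,0,0]],[[0.04,0,0],[0,0,0]],[[0,0,0],[0,0,0]]]'

```text
time_s: 18.65
tool_pos: [0.6754, 0.0298, 0.0806]
tool_rot: [90.5, 89.8, 3.4]
force: [2.8, 0.5, 5.2]
grip_width: 0.0006
```

Call:
drive_tool --increments '[[[0.04,0,0],[0,0,0]],[[0.04,0,0],[0,0,0]],[[0,0,0],[0,0,0]]]'

```text
time_s: 18.95
tool_pos: [0.6721, 0.0294, 0.0747]
tool_rot: [-86.4, 89.8, -173.5]
force: [0.3, -0.1, 0.4]
grip_width: 0.0003
```

Call:
drive_tool --increments '[[[0.04,0,0],[0,0,0]],[[0.04,0,0],[0,0,0]],[[0,0,0],[0,0,0]]]'

```text
time_s: 19.25
tool_pos: [0.6729, 0.0296, 0.072]
tool_rot: [-87.0, 89.9, -174.1]
force: [0.6, -0.7, 0.7]
grip_width: 0.0001
```

Call:
drive_tool --increments '[[[0.04,0,0],[0,0,0]],[[0.04,0,0],[0,0,0]],[[0,0,0],[0,0,0]]]'

```text
time_s: 19.55
tool_pos: [0.6735, 0.0296, 0.0694]
tool_rot: [-78.7, 90.0, -165.8]
force: [-0.7, -0.5, 0.2]
grip_width: 0.0004
```

```bash
python3 look.py 14 side wrist
```

```text
19.65 [0.67367444 0.02964207 0.069651  ] yaw 0.04953946171531258 F [-0.02 -0.58  0.36] M [ 0.017 -0.002 -0.083] 0.00031690184794766626
```

View pics/sidec14.png

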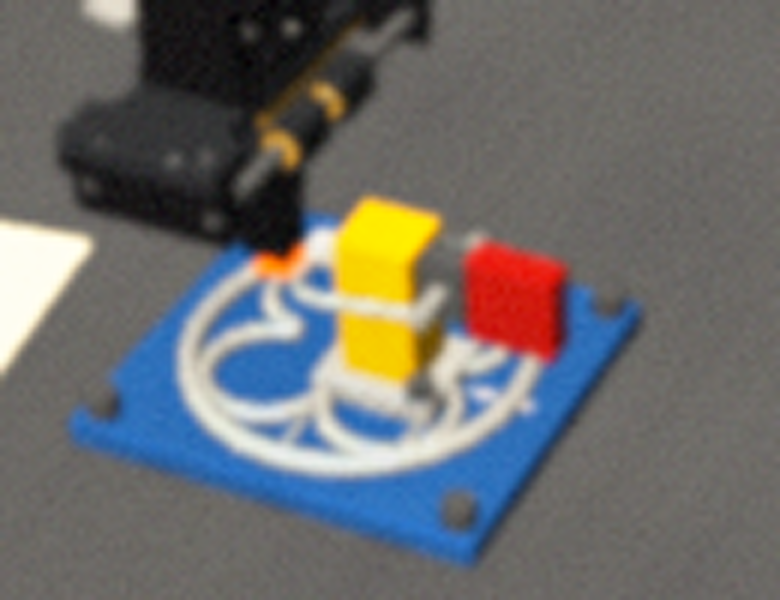

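The ring is below the nose. I'll press on to the stop.

Call:
drive_tool --increments '[[[0.04,0,0],[0,0,0]],[[0.03,0,0],[0,0,0]],[[0,0,0],[0,0,0]]]'

```text
time_s: 19.95
tool_pos: [0.6738, 0.0297, 0.067]
tool_rot: [52.8, 90.0, -34.4]
force: [-1.0, 0.6, 2.5]
grip_width: 0.0004
```

Call:
drive_tool --increments '[[[0.04,0,0],[0,0,0]],[[0,0,0],[0,0,0]]]'

```text
time_s: 20.15
tool_pos: [0.674, 0.0297, 0.0658]
tool_rot: [77.4, 90.0, -9.8]
force: [-1.2, -0.1, 4.7]
grip_width: 0.0007
```

Call:
drive_tool --increments '[[[-0.15,0,0],[0,0,0]],[[-0.5,0,0],[0,0,0]],[[-0.9,0,0],[0,0,0]],[[-0.9,0,0],[0,0,0]],[[-0.9,0,0],[0,0,0]],[[-0.4,-0.8,0],[0,0,0]],[[0,-0.95,0],[0,0,0]],[[0,-0.95,0],[0,0,0]],[[0,-0.6,0],[0,0,0]],[[0,0,0],[0,0,0]]]'

```text
time_s: 21.15
tool_pos: [0.5393, 0.0228, 0.2155]
tool_rot: [-19.6, 89.8, -106.8]
force: [-1.0, -0.2, -0.2]
grip_width: 0.0004
```

Call:
drive_tool --increments '[[[0,0,0],[0,0,0]],[[0,0,0],[0,0,0]],[[0,0,0],[0,0,0]]]'

```text
time_s: 21.45
tool_pos: [0.5426, 0.0233, 0.2152]
tool_rot: [179.3, 89.9, 92.2]
force: [-0.0, 0.3, -0.3]
grip_width: 0.0009
```

```bash
python3 look.py 15 side wrist; python3 - <<'E'
import cv2
t=cv2.imread("pics/wrist15.png");cv2.imwrite("pics/w15c.png",cv2.resize(t[40:280,240:400],None,fx=2.5,fy=2.5,interpolation=cv2.INTER_CUBIC))
E
```

```text
21.55 [0.54241099 0.02339421 0.21505082] yaw 0.049872343603498 F [-0.7   0.01  0.85] M [-0.048  0.026 -0.007] 0.00019509148369061988
```

View pics/sidec15.png

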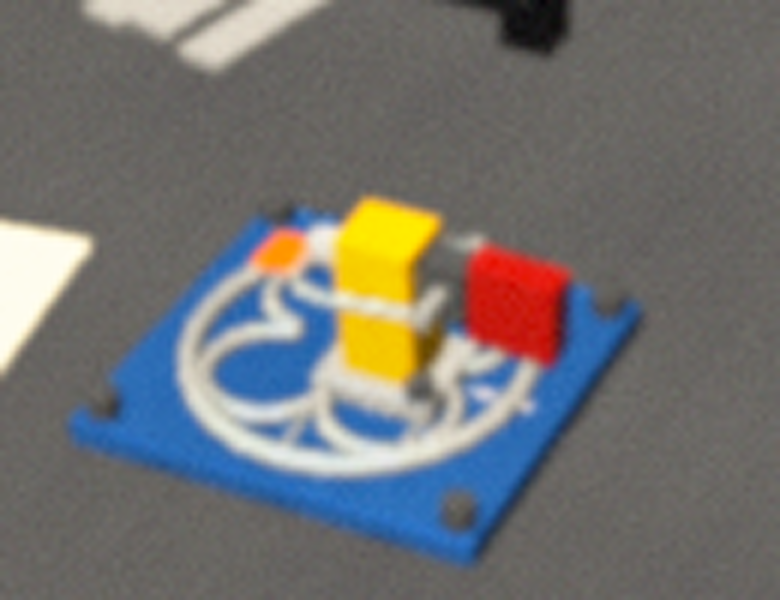

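View pics/w15c.png

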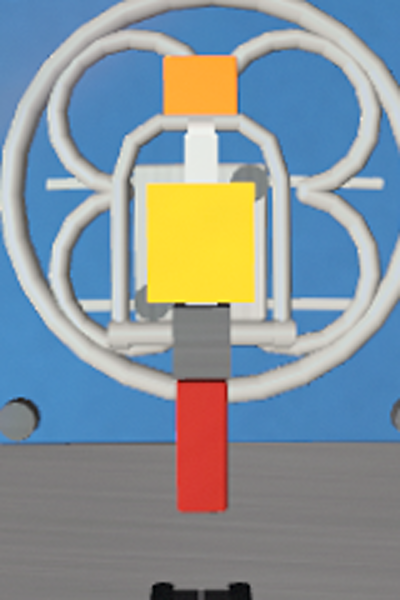

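Head and post look flush apart from a thin dark line at crop (205,303). I'll measure the seating against the post and compare it with the image taken right after the push.

```bash
python3 - <<'E'
from h import *
for tag in("11","15"):
    w=dict(np.load(f"pics/wrist{tag}.npz"));f=w["frame"].astype(int)
    red=(f[...,0]>150)&(f[...,1]<80)&(f[...,2]<80); yel=(f[...,0]>200)&(f[...,1]>180)&(f[...,2]<90); orr=(f[...,0]>200)&(f[...,1]>90)&(f[...,1]<175)&(f[...,2]<90)
    for m in(red,yel,orr): m[:,:285]=0;m[:,355:]=0;m[275:]=0
    c=[]
    for u in(315,318,321,324):
        r=np.where(red[:,u])[0];y=np.where(yel[:,u])[0]; 
        R=rayw(w,[(u,r.max()+.5),(u,r.min()-.5)],.100);Y=rayw(w,[(u,y.max()+.5),(u,y.min()-.5)],.098)
        c.append([Y[0,0]-R[0,0],Y[0,0]-R[1,0],Y[1,0]-Y[0,0]])
    print(tag,"postfront-redrear, postfront-redfront, post depth",np.round(1e3*np.mean(c,0),2))
    v,u=np.where(orr);print(u.mean(),v.mean())
    if tag=="15":
        s=dict(np.load("pics/side15.npz")); us=full([(278,252)],6,(200,190));uw=[(u.mean(),v.mean())]
        X=least_squares(lambda X:np.r_[(proj(s,X[None])-us).ravel(),(projw(w,X[None])-uw).ravel()],[.67,.03,.07]).x
        y=.0495;H=np.array([.597,.0262])-.01*np.array([np.cos(y),np.sin(y)]);fx=(X[:2]-H)@[np.cos(y),np.sin(y)]
        print(X,"X",fx,"theta",np.arctan2(X[2]-.08,fx))
E
```

```text
11 postfront-redrear, postfront-redfront, post depth [63.25 22.92 34.97]
319.2476979742173 108.40147329650092
15 postfront-redrear, postfront-redfront, post depth [64.67 23.96 35.25]
320.264943457189 73.34248788368336
[0.66900927 0.03011094 0.06708955] X 0.08211458173895789 theta -0.15594815126229053
```

Ring angle measures about -0.156 rad, so it is locked at the stop. The pin measures 1–2 mm back from fully home, against a limit of 4 mm. I'll nudge the tab's rear gently to seat it, then re-check.

Call:
drive_tool --increments '[[[0,-0.45,0],[0,0,0]],[[0,-0.45,0],[0,0,0]],[[0.9,0,0],[0,0,0]],[[0.9,0,0],[0,0,0]],[[0.9,0,0],[0,0,0]],[[0.7,0,0],[0,0,0]],[[0.15,0,0],[0,0,0]],[[0,0,0],[0,0,0]],[[0,0,0],[0,0,0]]]'

```text
time_s: 22.45
tool_pos: [0.5073, 0.0216, 0.0747]
tool_rot: [92.3, 89.9, 5.2]
force: [0.4, 0.1, 0.7]
grip_width: 0.0004
```

```bash
python3 look.py 16 side wrist
```

```text
22.55 [0.50742009 0.02139035 0.07502689] yaw 0.04943531125607149 F [-0.92  1.01  0.45] M [ 0.058  0.022 -0.033] 0.0006957901316269213
```

View pics/wrist16.png

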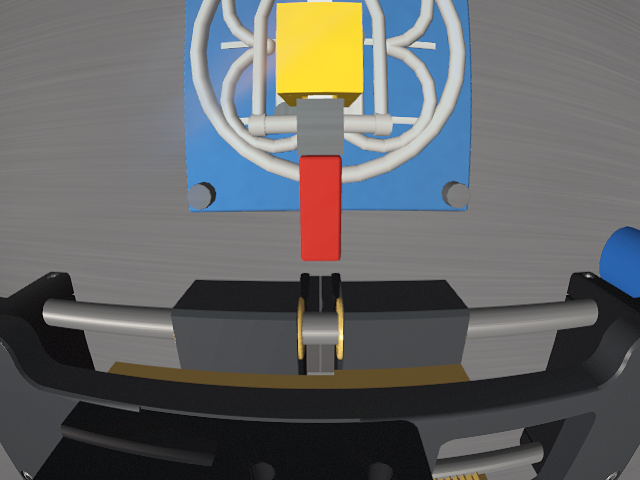

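The view shows a sliver of shank between head and post at (320,97), so a nudge is worthwhile. I'll approach slowly.

Call:
drive_tool --increments '[[[0,0.08,0],[0,0,0]],[[0,0.08,0],[0,0,0]],[[0,0.08,0],[0,0,0]],[[0,0,0],[0,0,0]]]'

```text
time_s: 22.95
tool_pos: [0.5162, 0.0218, 0.0736]
tool_rot: [104.3, 90.0, 17.1]
force: [-0.3, -0.8, 1.3]
grip_width: 0.0008
```

Call:
drive_tool --increments '[[[0,0.03,0],[0,0,0]],[[0,0.03,0],[0,0,0]],[[0,0,0],[0,0,0]]]'

```text
time_s: 23.25
tool_pos: [0.518, 0.022, 0.0733]
tool_rot: [164.4, 90.0, 77.3]
force: [0.5, -0.2, -0.2]
grip_width: 0.0005
```

Call:
drive_tool --increments '[[[0,0.025,0],[0,0,0]],[[0,0.025,0],[0,0,0]],[[0,0,0],[0,0,0]]]'

```text
time_s: 23.55
tool_pos: [0.52, 0.022, 0.0733]
tool_rot: [62.2, 90.0, -25.0]
force: [-0.9, -0.9, 0.5]
grip_width: 0.0003
```

Call:
drive_tool --increments '[[[0,0.025,0],[0,0,0]],[[0,0.025,0],[0,0,0]],[[0,0,0],[0,0,0]]]'

```text
time_s: 23.85
tool_pos: [0.5211, 0.0221, 0.073]
tool_rot: [-86.2, 89.9, -173.4]
force: [-3.3, -0.4, 1.2]
grip_width: 0.0005
```

Call:
drive_tool --increments '[[[0,0.025,0],[0,0,0]],[[0,0.025,0],[0,0,0]],[[0,0,0],[0,0,0]]]'

```text
time_s: 24.15
tool_pos: [0.5212, 0.0221, 0.0727]
tool_rot: [-84.7, 89.7, -171.8]
force: [-8.7, -0.5, 4.8]
grip_width: 0.0005
```

```bash
python3 look.py 17 wrist
```

```text
24.2 [0.52125263 0.02205709 0.07270711] yaw 0.049571329394718394 F [-4.28 -8.43  0.77] M [-0.033  0.036 -1.7  ] 0.0006603109245675694
```

View pics/wrist17.png

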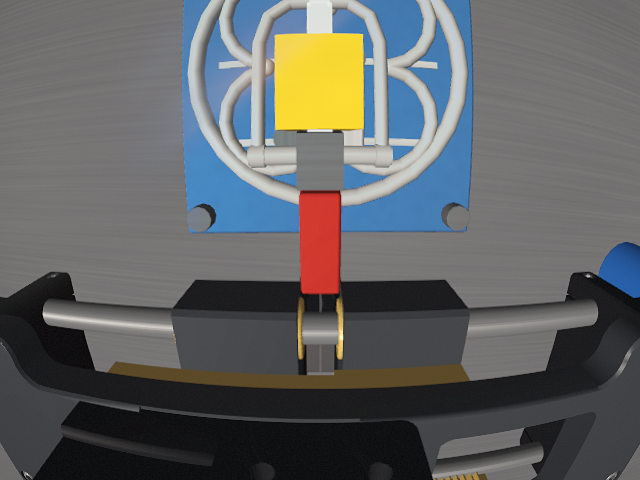

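```bash
python3 - <<'E'
import cv2,numpy as np
a=cv2.imread("pics/wrist16.png")[80:170,270:370];b=cv2.imread("pics/wrist17.png")[110:200,270:370]
cv2.imwrite("pics/w1617.png",np.hstack([cv2.resize(x,None,fx=4,fy=4,interpolation=cv2.INTER_CUBIC) for x in(a,b)]))
E
```

```text
(no output)
```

View pics/w1617.png

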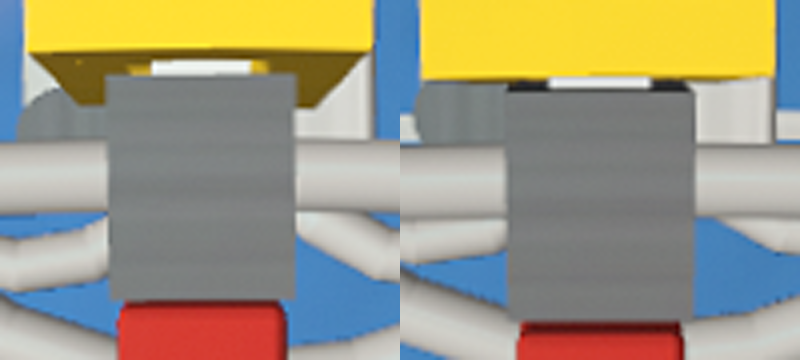

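The push met about 9 N and stalled, leaving roughly a 1.3 mm gap. That is well inside the 4 mm limit, so I won't force it. I'll back off and lift clear.

Call:
drive_tool --increments '[[[0,-0.1,0],[0,0,0]],[[0,-0.3,0],[0,0,0]],[[0,-0.4,0],[0,0,0]],[[-0.8,0,0],[0,0,0]],[[-0.9,0,0],[0,0,0]],[[-0.9,0,0],[0,0,0]],[[-0.9,0,0],[0,0,0]],[[0,0.7,0],[0,0,0]],[[0,0,0],[0,0,0]],[[0,0,0],[0,0,0]]]'

```text
time_s: 25.2
tool_pos: [0.5194, 0.0222, 0.2129]
tool_rot: [-130.3, 90.0, 142.5]
force: [-0.4, 0.3, -0.5]
grip_width: 0.0003
```

Call:
drive_tool --increments '[[[0,0,0],[0,0,0]],[[0,0,0],[0,0,0]],[[0,0,0],[0,0,0]],[[0,0,0],[0,0,0]]]'

```text
time_s: 25.6
tool_pos: [0.5196, 0.0221, 0.2132]
tool_rot: [-38.5, 90.0, -125.6]
force: [-0.4, 0.0, -0.3]
grip_width: 0.0006
```

```bash
python3 look.py 18 wrist side top; python3 - <<'E'
from h import *
import cv2
w=dict(np.load("pics/wrist18.npz"));f=w["frame"].astype(int)
red=(f[...,0]>150)&(f[...,1]<80)&(f[...,2]<80); yel=(f[...,0]>200)&(f[...,1]>180)&(f[...,2]<90)
for m in(red,yel): m[:,:285]=0;m[:,355:]=0;m[290:]=0
c=[]
for u in(316,319,322,325):
    r=np.where(red[:,u])[0];y=np.where(yel[:,u])[0]
    R=rayw(w,[(u,r.max()+.5),(u,r.min()-.5)],.100);Y=rayw(w,[(u,y.max()+.5),(u,y.min()-.5)],.098)
    c.append([Y[0,0]-R[0,0],Y[0,0]-R[1,0],Y[1,0]-Y[0,0]])
print(np.round(1e3*np.mean(c,0),2))
cv2.imwrite("pics/w18c.png",cv2.resize(f[40:280,240:400,::-1].astype(np.uint8),None,fx=2.5,fy=2.5,interpolation=cv2.INTER_CUBIC))
a=np.load("pics/top0.npz")["frame"].astype(int);b=np.load("pics/top18.npz")["frame"].astype(int)
for n,(x0,x1,y0,y1) in dict(can=(390,440,205,250),flange=(465,512,205,255),hammer=(118,162,155,268)).items(): print(n,np.abs(a-b)[y0:y1,x0:x1].mean())
E
```

```text
25.75 [0.51983392 0.02207245 0.21332435] yaw 0.04959351979929862 F [-0.09  0.82  0.43] M [-0.02  -0.015 -0.037] 0.00048363978423583866
[64.46 23.7  35.25]
can 2.7555555555555555
flange 2.6008510638297873
hammer 2.7289487798337357
```

View pics/sidec18.png

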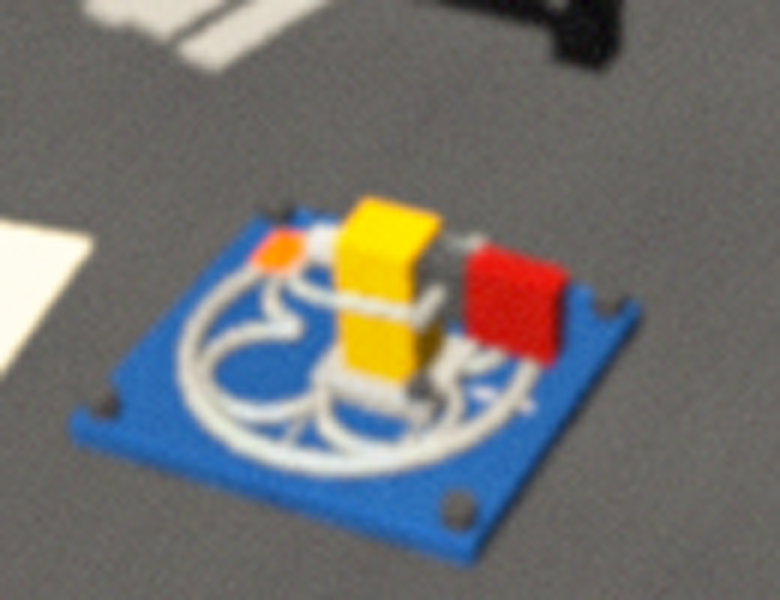

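View pics/w18c.png

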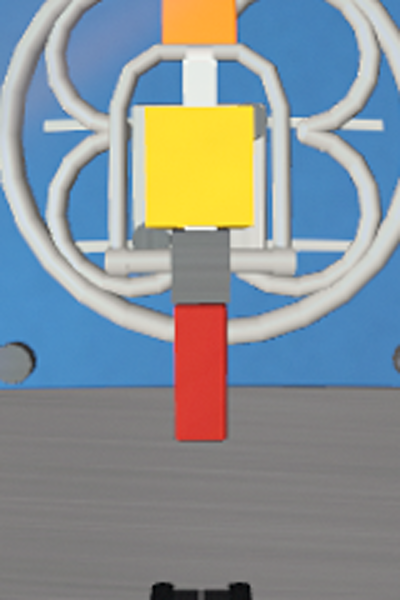

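Everything is in place and bystanders are unmoved (image difference is at noise level), so I'll hand in.

```bash
python3 -c "
from cell import env
print(env.sign_off())"
```

```text
the job is handed in; nothing more can be done
None
```

The red-tabbed linchpin is pushed home through the post with its ring still raised, then locked, and the job is handed in at about 26 s of the 72 s allowed. I lined the pin up with the hole using the wrist camera, and it went in with no measurable contact until the head met the post. The measured force on the tool stayed under about 10 N throughout.

**Ring:** it snapped past the pin's end at about 6 N. I pressed on to the stop, and the cameras put it at about -0.156 rad (limit -0.06).

**Seating:** after locking, the head had backed out about 2 mm. I nudged the tab with about 9 N, which left roughly a 1–2 mm gap in the last pictures. It would not close further, but it is inside the 4 mm limit. With the jaws off, the pin sits tilted, tail slightly low. I put that at about 0.04 rad (limits 0.12 and 0.15) but did not measure it closely.

**Surroundings:** the gripper was clear of everything at hand-in. The spray can, flange and hammer look unmoved in the before-and-after top views.

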